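# Close the dust extractor's filter housing and screw its cover down

## Robot

A 7-joint arm with a two-finger parallel gripper is mounted at the origin on a cart in front of the work surface, level with it; the furniture and walls round the work are solid. World frame = base frame: x ahead of the robot, y to its left, z up, the work surface at z = 0. Lengths are in m, angles in rad, forces in N, time in s.
With the tool pointing down it reaches from about 0.4 to 0.85 m from the base axis. Payload 10.4 kg.
Tool frame: the origin (TCP) lies on the centre line of the jaws, within the pads' length; the fingertips stand 8 mm ahead of it and the grasp point (between the pads) lies 11 mm behind it; z points along the fingers, y is the direction in which the jaws open and shut (so a half turn about z gives the same grasp; the last joint's range is limited). The gripper opens to 85 mm and grips with 20 to 120 N. Pads are 22 mm wide; open, the fingers measure 114 mm over their backs; the gripper's body (76 mm by 85 mm) begins 54 mm behind the grasp point. The pads swing forward as they close: fully open they stand 13 mm farther back than shut.
Start: joints at [1.079, 0.332, -0.065, 1.46, 0.022, 1.35, -0.088], TCP at [0.282, -0.558, 0.239] pointing down, gripper open.
Joint ranges: [-2.6, 2.6], [-0.5, 2.12], [-1.47, 1.34], [0.16, 2.42], [-1.27, 4.41], [0.06, 2.06], [-2.6, 2.6]. Speed limits (rad/s): [2.22, 2.22, 2.79, 2.79, 3.14, 3.14, 3.14].

## Interface

Orientations are given as a unit quaternion [x, y, z, w].
In Python, from workcell import manip gives the robot as it stands.
- The arm moves only by the tool arm_command, never from a script. Its argument "targets" is text: rows parted by semicolons, each of 6 numbers parted by spaces: the shift along the tool's x, y, z in mm, then the turn, a rotation vector about the tool's x, y, z in rad. A call has 1 to 5 rows; each row shifts and turns the commanded pose from where the row before left it, along the tool's axes as they then stand; what a row does not reach is not made up. A row lasts 1/8 s, in which the tool goes at most 62.5 mm and 10.7 degrees, less where a joint would pass 70% of its speed; a pose out of reach is approached as far as the arm can. A call is refused whole if a number of a shift passes 62.5 or a number of a turn 0.188, either way. A call with a gripper value outside its range is refused whole. "grip" is the finger opening in mm, from 0 to 85.4, set as the call begins (left out, the last holds). The fingers move at their own pace and stop on an object; "squeeze" is the grip in N (left out, the last holds). Time passes only in rows, so rows that do not move let the fingers close. It gives the time, the measured TCP pose, the force and the opening at its end, in the units of the state.
- manip.get_obs(): the state, without advancing time (a new reading comes with each control period).
- manip.camera(name): name is "scene" or "top"; returns a dict with "frame" (480x640x3 uint8, red, green, blue), "vertical_fov" (degrees; the focal length in pixels is half the picture's height over the tangent of half this angle, whatever the lens; pixels are square), "cx", "cy" (the principal point, pixels), "rvec" (rotation vector, rad) and "tvec" (3), from world to camera coordinates, as OpenCV has them. Camera axes: x right, y down, z forward; pixel columns grow to the right and rows downward; lengths in m; the calibration is good to about 2 mm. A picture is of the moment at which its call begins. There is no depth.
- manip.hand_in(): hands the job in, once; it reports no verdict.
Trained networks look in a picture, given as the dict that the camera call returned (one of the last four; its "shot" number tells which), for a name from the list of things; names that differ only in an ending like _2 or _b are one class to them, and where a whole thing is asked for, a point or a joint stands for the part that bears it (a point fixed in the world has none). Each returns a list of dicts, best first, with "p" (0 to 1); they miss things now and then, are a little off and sometimes report something else, mostly with a low value. They report only what shows in the picture. A call takes as long as a camera call.
- manip.search_frame(picture, name): "xyz" ([x, y, z] in m, in the coordinates of the camera as it stood for that picture, good to about 4 mm: the middle of the surface that is visible of it).
The state is a dict: "clock": time; "joint_pos": joint angles; "joint_velocities": joint speeds; "tau": joint torques, N m; "position": TCP position; "ee_rot": TCP orientation; "ft_force": force on the tool from outside, world axes, zero at the start; "torque": the same for the moment, N m; "grip_width": opening from 0.0 (shut) to 1.0 (fully open).
Only numpy, scipy, OpenCV 4.12 (cv2) and the standard library are available. Lean on these libraries where they do the work, as an engineer would, in place of code of your own. Each camera call takes 0.05 s, during which the arm holds its last target.

## Task

The bench dust extractor has a fresh filter in it: put its aluminium cover back on. Holding it by the black grip with its front raised, hook the lip at its rear edge under the ledge at the back of the housing, push it back against the sprung strip there and swing the front down behind the front wall until the cover lies fully home. Only then turn its knurled thumbscrew clockwise until fully home, and leave the other things on the bench where they are.

Things in the scene. Friction and masses are not known exactly. Their poses are not given: they have to be found in the camera images.
- housing: Fixed grey box of a bench dust extractor, open on top over a white pleated filter, 59 mm high. Origin: on the board, under its middle; z up; -x is its front (rocker switch, green lamp), +x its back (black hose spigot). Outside x = -74 to 79 mm (spigot to 102), y = +-56. The cover's opening is 100 mm wide (y = +-50) between side walls with tops at z = 55; the front wall's inner face is at x = -68.
- front_wall (a point): Middle of the upper inner edge of the housing's front wall, at x = -68, y = 0, z = 59 mm in the housing's frame; axes as the housing's. The cover's front edge must come down behind (+x of) this wall; the sprung strip under the ledge then holds it against the wall.
- ledge (a point): Middle of the lower front edge of the ledge at the housing's back, at x = 58, y = 0, z = 55 mm in the housing's frame; axes as the housing's. The ledge is 4 mm thick (top z = 59) and reaches back to x = 73. Under it stands the sprung steel strip; in front of the strip (x = 38 to 60) the slot is open down to z = 31.
- spring_strip (a joint): The sprung steel strip under the ledge: how far it is pushed back, in m, 0 to 0.006. Its front face, 64 mm wide, z = 35 to 53 mm, is at x = 60 mm in the housing's frame when free and at 66 at its stop; 1.2 N per mm. The lip's tip must push it back 4 to 6 mm for the cover's front to pass the front wall; with the cover home it is back 4 mm and presses the cover forward.
- seat (a point): Where the cover's origin lies when home: x = -8, y = 0 (+-2 play), z = 50 mm in the housing's frame, axes as the housing's. The seat, z = 50 all over, is a strip along the front wall and a 6 mm wide rail along each side wall, the rails ending at x = 38.
- screw_hole (a point): Centre of the 10.5 mm wide brass-ringed hole in the front seat that takes the thumbscrew's tip, at x = -52, y = 0, z = 50 mm in the housing's frame; axes as the housing's.
- cover: Loose aluminium filter cover, 0.2 to 0.33 kg, lying flat, right way up, lip roughly to the left (+y). Plate 120 (x) x 96 (y) x 5 mm; origin: centre of its underside; z up out of its face, +x to its rear edge. A black grip, 12 mm thick (x), 60 long (y), stands across it at x = 10, up to z = 33; pinch it along x. Too long to go in flat: lip first, front raised; 20 degrees is comfortable.
- pull_grip (a point): Point in the black grip to take hold of, at x = 10, y = 0, z = 26 mm in the cover's frame (7 mm below the grip's top); axes as the cover's.
- lip (a point): Middle of the tip of the cover's lip, at x = 72, y = 0, z = 1.5 mm in the cover's frame; axes as the cover's. The lip is 72 mm wide, 3 mm thick (z = 0 to 3) and stands out 12 mm from the plate's rear edge. From tip to front edge the cover measures 132 mm: 4 mm more than lies free between front wall and sprung strip.
- front_edge (a point): Middle of the lower front edge of the cover's plate, at x = -60, y = 0, z = 0 in the cover's frame; axes as the cover's.
- screw_head (a point): Centre of the knurled steel head of the captive thumbscrew, a cylinder 18 mm in diameter (19 over the knurling) and 18 mm high, at x = -44, y = 0 in the cover's frame. It sinks as it is screwed in: centre 23 mm above the plate's underside when backed out (head 14 to 32 mm), 15 mm when home (head 6 to 24). With the cover home, the front wall's top stands 9 mm above the plate's underside.
- thumbscrew (a joint): Turn of the captive thumbscrew in rad: 0 backed out, growing clockwise seen from above, stop at 7.85 (home); starts at 0 to 0.6. It sinks 1 mm per rad: a hand holding the head must sink with it, else the cover is pulled up. It turns with about 0.02 N m and stays where it is left. Its tip, 5 mm thick, comes out under the plate after 2 rad (6 mm at home) and must find its hole.
- ring_box: Dark red ring box, 61 x 52 x 41 mm, on the bench behind the board; a bystander.
- slide_gauge: Brass slide gauge, 39 x 125 x 9 mm, lying at the board's front edge; a bystander.
- loupe: Folding loupe, white and black, 22 x 33 x 12 mm, at the board's front edge; a bystander.
- solder_spool: White spool of solder wire standing upright, 46 mm across and 32 high, on the bench right of the board; a bystander.
- ball_pen: Black ball pen, 145 mm long, at the board's front edge; a bystander.

How it is judged:
By the outcome, as a careful person would: the job done as asked, in the order asked, and still so for the second after the job is handed in, with the robot touching nothing.
It also fails if it takes over 72 s, if anything falls off the work surface, if the arm or the gripper's body presses on something with over 40 N, if the wrist force passes 120 N, or if a joint passes its speed limit or range.

## Working session

There is one attempt and no reset: what is moved stays moved. The work goes in short steps, Python scripts to look and compute and a tool call to move; the robot and the scene stay as the last step left them, time stands still between calls to the robot, and variables do not carry over. Pictures are saved under pics/ and viewed, and the job is handed in when it is done.

Besides the shell and the picture viewer there is one more tool, called after "Emit:" by a JSON object that holds its "name" and its "arguments", one argument or row to a line. arm_command: Moves the arm, as the interface text tells. Its arguments: {"type":"object","properties":{"targets":{"type":"string"},"grip":{"type":"number"},"squeeze":{"type":"number"}},"required":["targets"]}

```bash
ls; mkdir -p pics; python3 - <<'E'
from workcell import manip
import cv2
o=manip.get_obs()
print(o)
for n in("scene","top"):
    c=manip.camera(n)
    cv2.imwrite(f"pics/{n}0.png",c["frame"][:,:,::-1])
    print(n,c["vertical_fov"],c["cx"],c["cy"],c["rvec"],c["tvec"],c["shot"])
    import numpy as np
    R=cv2.Rodrigues(np.array(c["rvec"]))[0]
    for k in["cover","housing","screw_head","pull_grip","lip","front_edge","ledge","front_wall"]:
        try:
            for d in manip.search_frame(c,k)[:2]:
                print(k,round(d["p"],2),(R.T@(np.array(d["xyz"])-np.array(c["tvec"]))).round(4))
        except Exception as e: print(k,e)
E
```

```text
pics
{'clock': 0.0, 'joint_pos': array([ 1.07936388,  0.33285181, -0.06467651,  1.46093746,  0.02156447,
        1.34988254, -0.08848943]), 'joint_velocities': array([-0.00055149,  0.00066474, -0.00059929,  0.00047103,  0.00136928,
        0.00053376, -0.00217248]), 'tau': array([ 4.31301578e-04, -6.25424480e+01,  4.93629836e-02, -3.91606665e+01,
        1.60785456e-02,  9.80737328e-03, -2.10816819e-05]), 'position': array([ 0.2822357 , -0.55724467,  0.23853022]), 'ee_rot': array([ 9.72649701e-01,  2.32275868e-01, -1.78901746e-04, -6.69294008e-04]), 'ft_force': array([-0.16300625, -0.2367771 ,  0.38051333]), 'torque': array([ 0.00687542,  0.02611045, -0.02156315]), 'grip_width': 1.003643603830476}
scene 51.717756980894386 311.2949973960639 240.15677111229087 [ 0.60330805 -2.47112052  1.4339242 ] [0.39861709 0.25044902 0.82859384] 1
cover 0.64 [ 0.4557 -0.1277  0.005 ]
cover 0.32 [ 0.3408 -0.126   0.0118]
housing 0.59 [ 0.5233 -0.3374  0.0411]
housing 0.36 [ 0.452  -0.1301  0.004 ]
screw_head 0.44 [ 0.4452 -0.1761  0.0292]
pull_grip 0.93 [ 0.4496 -0.1268  0.0038]
pull_grip 0.16 [ 0.5251 -0.33    0.0428]
lip 0.85 [ 0.451  -0.1259  0.0072]
front_edge 0.62 [ 0.4544 -0.1308  0.0027]
ledge 0.64 [ 0.5238 -0.3343  0.0422]
front_wall 0.72 [ 0.5228 -0.3358  0.0436]
top 45.64271939639947 324.32632237639734 242.63083658770626 [ 2.15013511 -2.17764729  0.11462036] [-0.18045349  0.56475805  1.28160217] 2
cover 0.95 [ 0.4571 -0.1419  0.0015]
housing 0.72 [ 0.7723 -0.2114  0.029 ]
housing 0.6 [ 0.5281 -0.3611  0.0427]
screw_head 0.18 [ 0.5306 -0.3611  0.0419]
pull_grip 0.84 [ 0.4616 -0.1426  0.0032]
lip 0.96 [ 0.4567 -0.142   0.0066]
front_edge 0.86 [ 0.4596 -0.1425  0.0029]
ledge 0.65 [ 0.534  -0.36    0.0408]
front_wall 0.69 [ 0.5303 -0.3628  0.0374]
```

View pics/scene0.png

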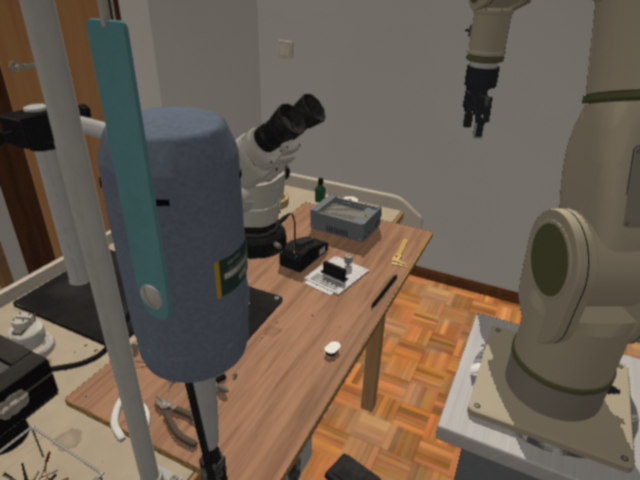

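View pics/top0.png

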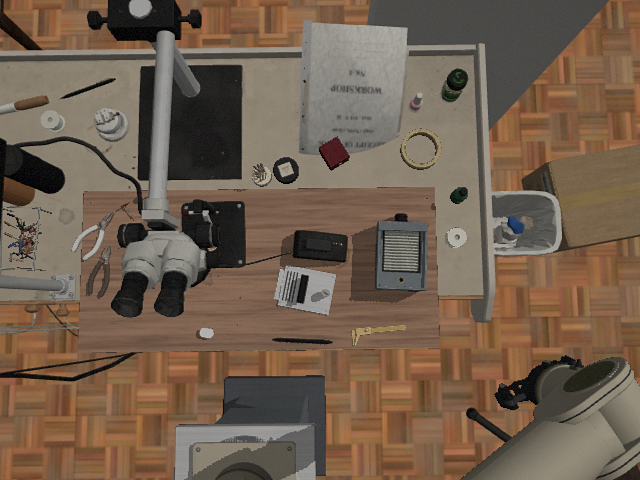

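```bash
python3 - <<'E'
import cv2
t=cv2.imread("pics/top0.png"); s=cv2.imread("pics/scene0.png")
cv2.imwrite("pics/a1.png",cv2.resize(t[210:310,250:450],None,fx=4,fy=4,interpolation=cv2.INTER_CUBIC))
cv2.imwrite("pics/a2.png",cv2.resize(s[185:310,260:410],None,fx=5,fy=4.8,interpolation=cv2.INTER_CUBIC))
E
```

```text
(no output)
```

View pics/a1.png

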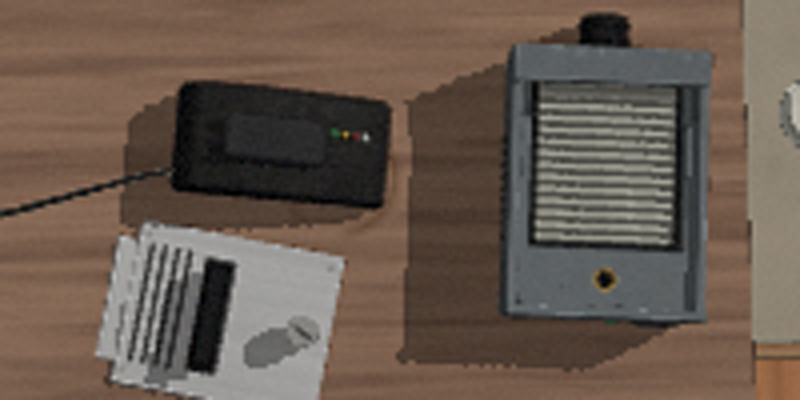

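View pics/a2.png

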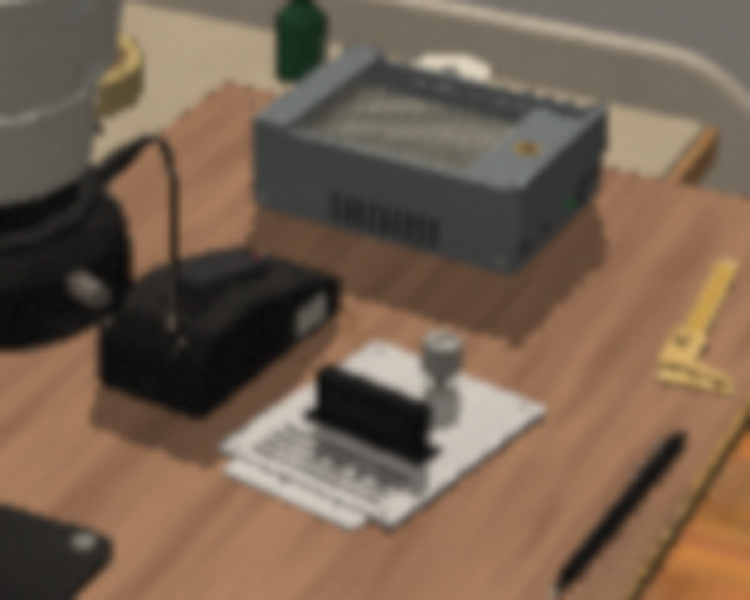

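```bash
cat > h.py <<'E'
import cv2,numpy as np
from scipy.optimize import minimize
from scipy.ndimage import map_coordinates
from scipy.spatial.transform import Rotation as Ro
def K(c):
    H=c["frame"].shape[0]; f=H/2/np.tan(np.radians(c["vertical_fov"]/2))
    return np.array([[f,0,c["cx"]],[0,f,c["cy"]],[0,0,1.]])
def proj(c,P):
    return cv2.projectPoints(np.asarray(P,float).reshape(-1,3),np.array(c["rvec"],float),np.array(c["tvec"],float),K(c),None)[0][:,0]
def seg(a,b,n=40):
    t=np.linspace(0.03,.97,n)[:,None]; return np.array(a)*(1-t)+np.array(b)*t
def grad(c,s=1.0):
    g=cv2.GaussianBlur(c["frame"].astype(np.float32),(0,0),s)
    gx=cv2.Sobel(g,cv2.CV_32F,1,0)/8; gy=cv2.Sobel(g,cv2.CV_32F,0,1)/8
    return np.sqrt((gx**2+gy**2).sum(2))
def rect(x0,x1,y0,y1,z): 
    p=[(x0,y0,z),(x1,y0,z),(x1,y1,z),(x0,y1,z)]
    return [(p[i],p[(i+1)%4]) for i in range(4)]
plate=rect(-60,60,-48,48,5)
lip=[((72,-36,3),(72,36,3))]
grip=rect(4,16,-30,30,33)
COVER=[plate,lip,grip]
HOUS=[[((-74,-56,59),(-74,56,59)),((58,-50,59),(58,50,59)),((79,-56,59),(79,56,59)),((-74,56,55),(58,56,55)),((-74,-56,55),(58,-56,55)),((-74,56,0),(79,56,0)),((-74,-56,0),(-74,56,0)),((-74,56,0),(-74,56,59))]]
def pts(groups): return np.vstack([seg(a,b,max(8,int(np.linalg.norm(np.subtract(a,b))/2))) for g in groups for a,b in g])/1000
def pose(p):  # x,y,z(m),yaw
    T=np.eye(4);T[:3,:3]=Ro.from_euler('z',p[3]).as_matrix();T[:3,3]=p[:3];return T
def score(p,P,cs,gs):
    T=pose(p);W=P@T[:3,:3].T+T[:3,3];s=0
    for c,g in zip(cs,gs):
        q=proj(c,W); s+=np.minimum(map_coordinates(g,[q[:,1],q[:,0]],order=1),25).mean()
    return -s
def fit(p0,groups,cs,fz=True):
    P=pts(groups);p=np.array(p0,float)
    for s in(3,1.5,.8):
        gs=[grad(c,s) for c in cs]
        f=(lambda v:score([v[0]/1e3,v[1]/1e3,v[2]/1e3,v[3]/57.3],P,cs,gs)) if fz else (lambda v:score([v[0]/1e3,v[1]/1e3,p0[2],v[2]/57.3],P,cs,gs))
        v0=[p[0]*1e3,p[1]*1e3]+([p[2]*1e3] if fz else [])+[p[3]*57.3]
        n=len(v0); sx=np.vstack([v0]+[np.array(v0)+np.eye(n)[i]*4 for i in range(n)])
        r=minimize(f,v0,method='Nelder-Mead',options=dict(initial_simplex=sx,xatol=.02,fatol=1e-4,maxiter=800))
        v=r.x;p=np.array([v[0]/1e3,v[1]/1e3,v[2]/1e3 if fz else p0[2],v[-1]/57.3])
    return p,r.fun
def draw(c,p,groups,name,crop,fx):
    im=c["frame"][:,:,::-1].copy();x0,x1,y0,y1=crop
    im=cv2.resize(im[y0:y1,x0:x1],None,fx=fx,fy=fx,interpolation=cv2.INTER_CUBIC)
    T=pose(p) if len(np.shape(p))==1 else p
    for g in groups:
        for a,b in g:
            q=proj(c,np.array([a,b])/1000@T[:3,:3].T+T[:3,3]); q=(q+.5-[x0,y0])*fx-.5
            cv2.line(im,*[tuple(int(round(v*16)) for v in k) for k in q],(0,0,255),1,cv2.LINE_AA,4)
    cv2.imwrite(name,im)
E
python3 - <<'E'
from workcell import manip
from h import *
import pickle
cs=[manip.camera("scene"),manip.camera("top")]
pickle.dump(cs,open("c0.pkl","wb"))
for nm,g,p0 in(("cov",COVER,(.457,-.145,0,1.4)),("hou",HOUS,(.53,-.36,0,0))):
    for use in((0,1),(1,),(0,)):
        c=[cs[i] for i in use]
        for fz in(False,True):
            if fz and len(use)==1: continue
            p,f=fit(p0,g,c,fz);print(nm,use,fz,(p[:3]*1e3).round(1),np.degrees(p[3]).round(2),round(f,2))
    p,f=fit(p0,g,cs,False)
    draw(cs[1],p,g,f"pics/{nm}t.png",(250,450,200,320),4)
    draw(cs[0],p,g,f"pics/{nm}s.png",(260,410,185,310),4)
E
```

```text
cov (0, 1) False [ 455.4 -145.7    0. ] 78.04 -45.67
cov (0, 1) True [ 456.7 -145.2   -2. ] 80.16 -45.99
cov (1,) False [ 457.1 -145.4    0. ] 80.22 -23.35
cov (0,) False [ 455.4 -142.4    0. ] 79.85 -22.69
hou (0, 1) False [ 528.7 -360.8    0. ] -2.91 -36.27
hou (0, 1) True [ 528.8 -361.3   -1.5] -2.92 -36.6
hou (1,) False [ 528.6 -361.2    0. ] -2.88 -19.05
hou (0,) False [ 529.  -357.9    0. ] -2.49 -17.53
```

```bash
python3 - <<'E'
from h import *
import pickle
cs=pickle.load(open("c0.pkl","rb"))
pc=(.4571,-.1453,-.001,np.radians(80.2));ph=(.5288,-.361,-.0005,np.radians(-2.9))
draw(cs[1],pc,COVER,"pics/b1.png",(260,440,205,320),4)
draw(cs[0],pc,COVER,"pics/b2.png",(260,410,185,310),4)
a=[cv2.imread("pics/b1.png"),cv2.imread("pics/b2.png")]
draw(cs[1],ph,HOUS,"pics/b3.png",(260,440,205,320),4)
draw(cs[0],ph,HOUS,"pics/b4.png",(260,410,185,310),4)
E
```

```text
(no output)
```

View pics/b1.png

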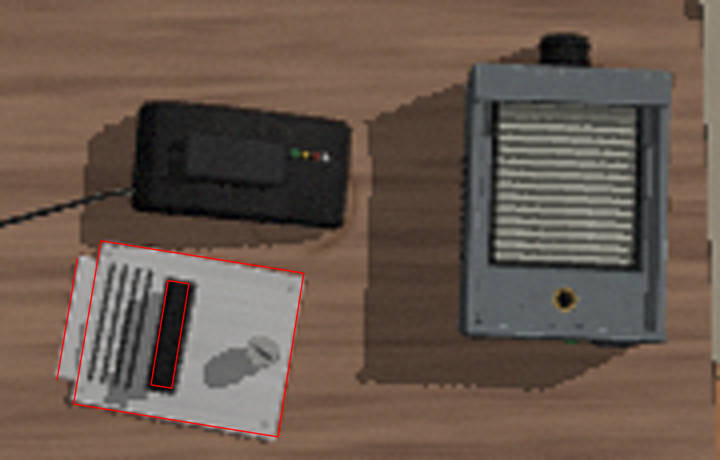

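View pics/b2.png

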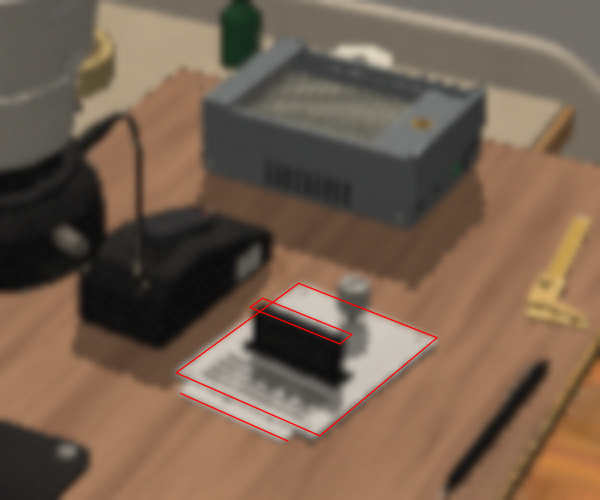

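View pics/b3.png

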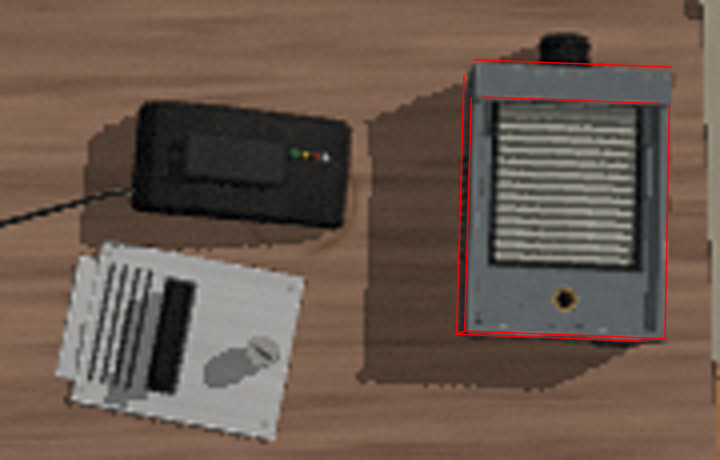

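View pics/b4.png

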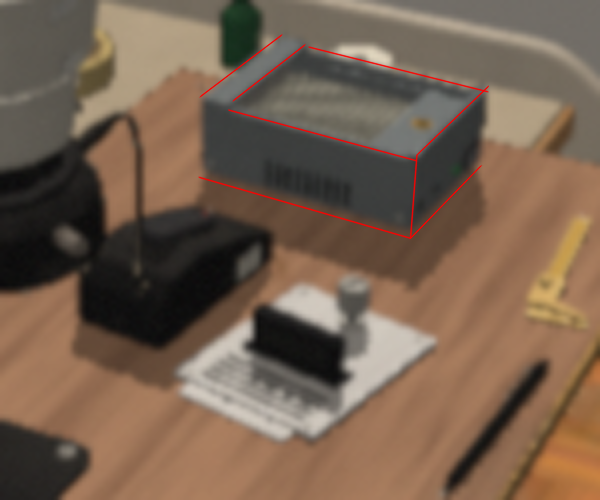

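```bash
python3 - <<'E'
from h import *
import pickle
cs=pickle.load(open("c0.pkl","rb"))
p0=(.4571,-.1453,0,np.radians(80.2))
gb=rect(4,16,-30,30,5)
for nm,g in(("plate",[plate]),("plate+lip",[plate,lip]),("grip",[grip])):
    for u in((0,),(1,)):
        p,f=fit(p0,g,[cs[i] for i in u],False);print(nm,u,(p*1e3).round(1),np.degrees(p[3]).round(2),round(f,2))
# zooms
for i,(x0,y0) in((1,(270,262)),(0,(296,250))):
    im=cs[i]["frame"][:,:,::-1][y0:y0+60,x0:x0+80];im=cv2.resize(im,None,fx=10,fy=10,interpolation=cv2.INTER_NEAREST)
    cv2.imwrite(f"pics/z{i}.png",im)
E
```

```text
plate (0,) [ 457.3 -132.3    0.  1378.2] 78.97 -22.13
plate (1,) [ 456. -147.    0. 1366.] 78.27 -22.69
plate+lip (0,) [ 456.6 -139.4    0.  1386.8] 79.46 -23.1
plate+lip (1,) [ 456.9 -143.1    0.  1361. ] 77.98 -22.97
grip (0,) [ 443.8 -141.     0.  1400.2] 80.22 -24.14
grip (1,) [ 455.5 -145.3    0.  1374.4] 78.75 -25.0
```

View pics/z1.png

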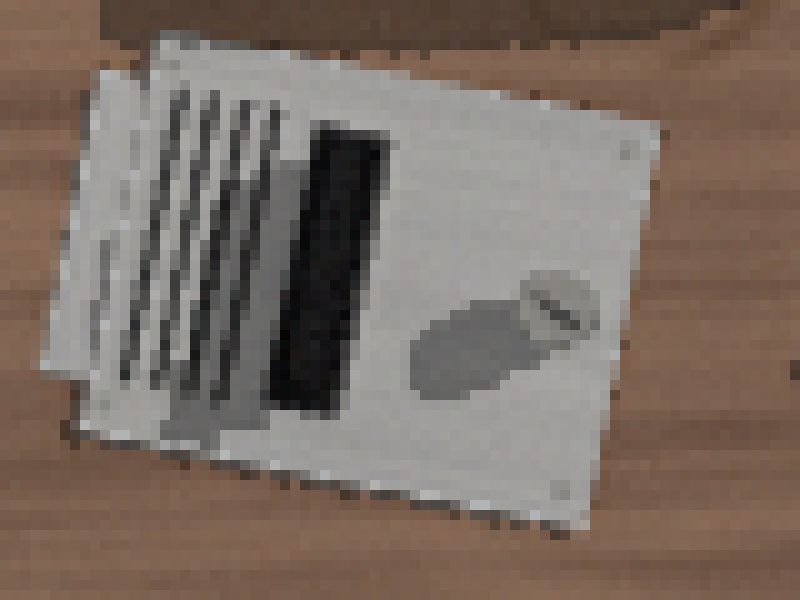

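View pics/z0.png

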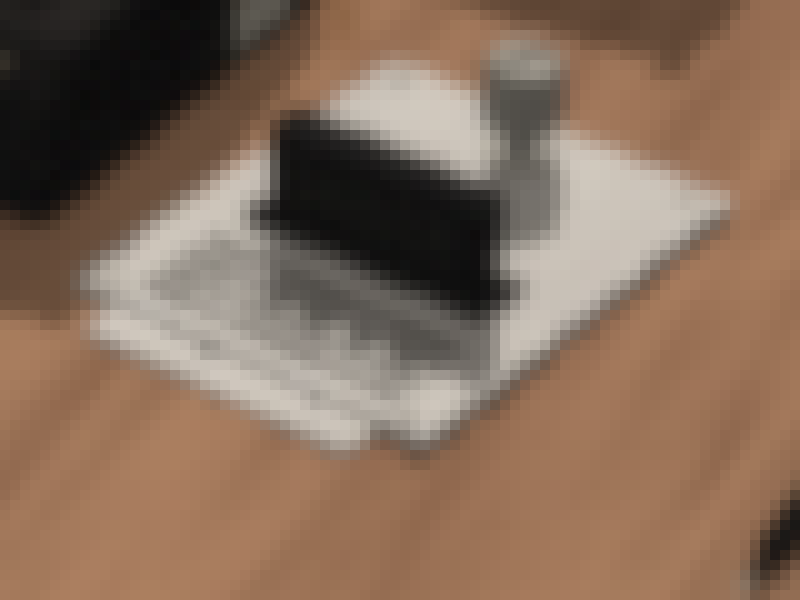

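```bash
python3 - <<'E'
from h import *
import pickle
cs=pickle.load(open("c0.pkl","rb"))
for i,(x0,y0) in((1,(368,208)),(0,(305,188))):
    im=cs[i]["frame"][:,:,::-1][y0:y0+(90 if i else 60),x0:x0+80];f=(6.5 if i else 10);im=cv2.resize(im,None,fx=10,fy=f,interpolation=cv2.INTER_NEAREST)
    cv2.imwrite(f"pics/y{i}.png",im)
E
```

```text
(no output)
```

View pics/y1.png

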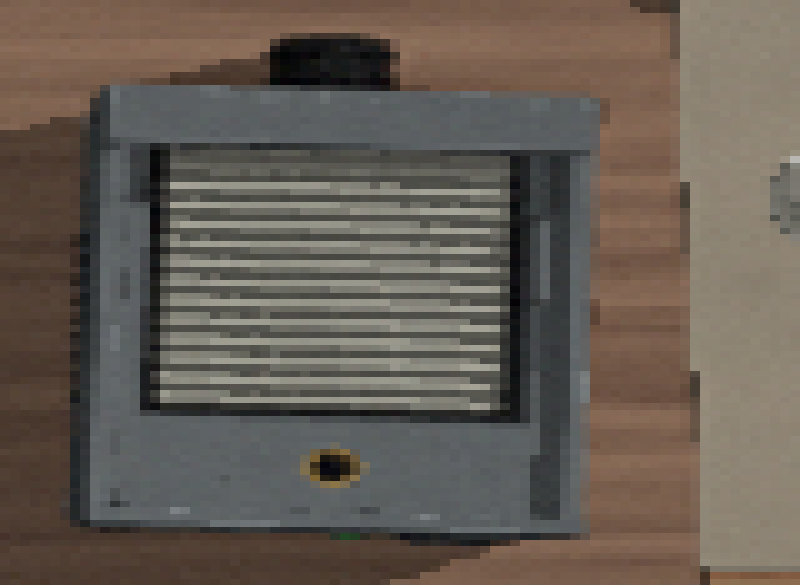

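View pics/y0.png

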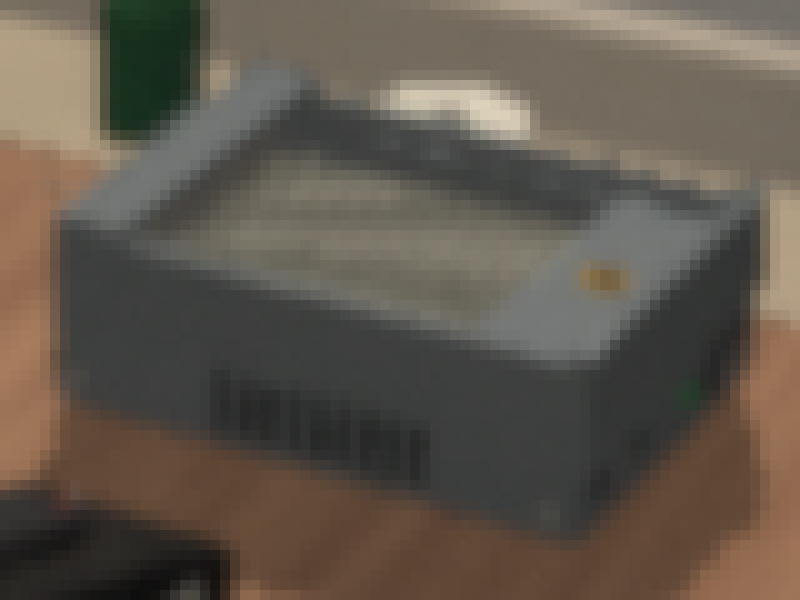

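```bash
cat > s1.py <<'E'
from h import *
import pickle
from scipy.optimize import least_squares
cs=pickle.load(open("c0.pkl","rb"))
def px(a,off,sx=10,sy=10): return np.array(a)/[sx,sy]-.5+off
ct=[((158,32),(60,-48,5)),((662,120),(-60,-48,5)),((592,522),(-60,48,5)),((75,432),(60,48,5)),((98,70),(72,-36,3)),((40,372),(72,36,3)),((312,122),(16,-30,33)),((388,132),(4,-30,33)),((343,415),(4,30,33)),((268,408),(16,30,33)),((560,307),(-44,0,32))]
csn=[((735,195),(-60,48,5)),((385,58),(-60,-48,5)),((80,268),(60,-48,5)),((425,442),(60,48,5)),((88,320),(72,-36,3)),((362,437),(72,36,3)),((527,62),(-44,0,32)),((275,118),(16,-30,33)),((490,207),(16,30,33)),((503,190),(4,30,33))]
ht=[((334,467),(-52,0,50)),((105,85),(79,56,59)),((600,98),(79,-56,59)),((100,143),(58,56,59)),((598,152),(58,-56,59)),((86,522),(-74,56,59)),((588,535),(-74,-56,59))]
hs=[((60,215),(79,56,59)),((265,62),(79,-56,59)),((315,82),(58,-56,59)),((600,362),(-74,56,59)),((762,190),(-74,-56,59)),((607,280),(-52,0,50)),((65,395),(79,56,0)),((572,542),(-74,56,0))]
D=[]
for L,cam,obj,off,sy in((ct,1,0,(270,262),10),(csn,0,0,(296,250),10),(ht,1,1,(368,208),6.5),(hs,0,1,(305,188),10)):
    D.append((cam,obj,np.array([px(a,off,10,sy) for a,_ in L]),np.array([b for _,b in L])/1e3))
def res(v,pr=False):
    out=[]
    for cam,obj,uv,P in D:
        T=pose([v[3*obj]/1e3,v[3*obj+1]/1e3,0,v[3*obj+2]/57.2958])
        r=proj(cs[cam],P@T[:3,:3].T+T[:3,3])+v[6+2*cam:8+2*cam]-uv
        if pr: print(cam,obj,r.round(1).tolist())
        out.append(r.ravel())
    return np.hstack(out+[np.array(v[6:])/1.0])
r=least_squares(res,[456,-145,79,528,-361,-3,0,0,0,0],loss='soft_l1',f_scale=.6)
print(r.x.round(2));res(r.x,True)
E
python3 s1.py
```

```text
[ 4.5726e+02 -1.4579e+02  7.9080e+01  5.2730e+02 -3.6168e+02 -2.8600e+00
 -1.0000e-01  2.7000e-01 -1.6000e-01  1.1000e-01]
1 0 [[-0.1, -0.4], [0.1, -0.1], [-0.2, 0.5], [0.6, 0.3], [0.0, -0.0], [0.1, 0.2], [1.1, 0.9], [-1.3, 0.8], [-1.5, -1.5], [0.8, -1.7], [-0.1, 0.0]]
0 0 [[-0.1, 0.1], [0.7, -0.2], [-0.2, 0.8], [0.7, -0.5], [-0.1, 0.7], [-0.9, 1.3], [0.0, -0.8], [-1.0, -0.3], [-0.4, 0.1], [1.4, -0.5]]
1 1 [[-0.0, -0.1], [-0.1, -0.4], [0.0, -0.6], [0.1, -0.1], [0.0, 0.3], [-0.1, 0.2], [-0.0, 0.1]]
0 1 [[-0.4, -0.2], [-0.6, -0.3], [1.2, -0.6], [-0.2, -0.3], [1.5, -0.3], [0.2, 0.1], [-1.2, 2.0], [1.0, 2.5]]
```

```bash
cat > mv.py <<'E'
import numpy as np
from scipy.spatial.transform import Rotation as Ro, Slerp
from workcell import manip
COV=(457.3,-145.8,0.,79.1); HOU=(527.3,-361.7,0.,-2.86)
def frame(x,y,z,yaw,pitch=0): return np.array([x,y,z],float),Ro.from_euler('ZY',[yaw,pitch],degrees=True)
TOOLR=Ro.from_matrix(np.array([[0,1,0],[1,0,0],[0,0,-1.]])) # tool in cover: toolx=cov y, tool y=cov x, z down
def now():
    o=manip.get_obs();return o,o["position"]*1e3,Ro.from_quat(o["ee_rot"])
def tcp_for_cover(p,R,h=15.): return p+R.apply([10,0,h]),R*TOOLR
def rows(p0,R0,p1,R1,n):
    s=Slerp([0,1],Ro.concatenate([R0,R1]));out=[];p=p0.copy();R=R0
    for i in range(1,n+1):
        q=p0+(p1-p0)*i/n;Q=s(i/n)
        d=R.inv().apply(q-p).round(1);w=(R.inv()*Q).as_rotvec().round(4)
        out.append(" ".join(f"{v:g}" for v in np.r_[d,w]))
        p=p+R.apply(d);R=R*Ro.from_rotvec(w)
    for i in range(0,n,5): print("; ".join(out[i:i+5]))
    return p,R
def st():
    o,p,R=now();print("t",round(o["clock"],2),"p",p.round(1),"R",R.as_matrix().round(3).tolist(),"F",o["ft_force"].round(1),"M",o["torque"].round(2),"g",round(o["grip_width"]*85.4,1),"j",o["joint_pos"].round(2))
E
python3 - <<'E'
from mv import *
o,p,R=now()
cp,cR=frame(*COV)
q,Q=tcp_for_cover(cp,cR)
print(q,(R.inv()*Q).as_rotvec())
q[2]=110
rows(p,R,q,Q,15)
E
```

```text
[ 459.19095443 -135.98041287   15.        ] [ 7.97556912e-05  9.11834365e-05 -2.48252927e+00]
23.2 -19.7 8.6 0 0 -0.1655; 26.2 -15.7 8.6 0 0 -0.1655; 28.3 -11.1 8.7 0 0 -0.1655; 29.9 -6.3 8.6 0 0 -0.1655; 30.4 -1.4 8.6 0 0 -0.1655
30.3 3.8 8.6 0 0 -0.1655; 29.2 8.6 8.7 0 0.0001 -0.1655; 27.4 13.4 8.6 0 -0 -0.1655; 24.8 17.7 8.6 0 -0 -0.1655; 21.6 21.5 8.6 0 -0 -0.1655
17.7 24.8 8.7 0.0001 -0 -0.1655; 13.4 27.4 8.6 -0 -0 -0.1655; 8.7 29.2 8.6 -0 -0 -0.1655; 3.8 30.2 8.6 -0 -0 -0.1655; -1.2 30.5 8.6 -0 -0 -0.1655
```

Emit:
{"name": "arm_command", "arguments": {
  "targets": "23.2 -19.7 8.6 0 0 -0.1655; 26.2 -15.7 8.6 0 0 -0.1655; 28.3 -11.1 8.7 0 0 -0.1655; 29.9 -6.3 8.6 0 0 -0.1655; 30.4 -1.4 8.6 0 0 -0.1655",
  "grip": 42
}}

```text
clock: 1.62
position: [0.3416, -0.4161, 0.1961]
ee_rot: [0.796, 0.606, -0.0, 0.0]
ft_force: [1.1, 1.0, 0.8]
grip_width: 0.493
```

Emit:
{"name": "arm_command", "arguments": {
  "targets": "30.3 3.8 8.6 0 0 -0.1655; 29.2 8.6 8.7 0 0 -0.1655; 27.4 13.4 8.6 0 0 -0.1655; 24.8 17.7 8.6 0 0 -0.1655; 21.6 21.5 8.6 0 0 -0.1655"
}}

```text
clock: 2.25
position: [0.4006, -0.2756, 0.1531]
ee_rot: [0.485, 0.875, -0.0, 0.0]
ft_force: [-0.2, 0.5, 0.5]
grip_width: 0.492
```

Emit:
{"name": "arm_command", "arguments": {
  "targets": "17.7 24.8 8.7 0 0 -0.1655; 13.4 27.4 8.6 0 0 -0.1655; 8.7 29.2 8.6 0 0 -0.1655; 3.8 30.2 8.6 0 0 -0.1655; -1.2 30.5 8.6 0 0 -0.1655"
}}

```text
clock: 2.88
position: [0.4596, -0.1351, 0.11]
ee_rot: [0.092, 0.996, -0.0, 0.0]
ft_force: [0.8, -0.3, -0.1]
grip_width: 0.49
```

```bash
cat > look.py <<'E'
import sys
from mv import *; from h import *
import pickle
def look(tag,x0,y0,w,h,f,cam):
    c=manip.camera(cam); pickle.dump(c,open(f"c_{tag}_{cam}.pkl","wb"))
    im=cv2.resize(c["frame"][y0:y0+h,x0:x0+w,::-1],None,fx=f,fy=f,interpolation=cv2.INTER_CUBIC)
    cv2.imwrite(f"pics/{tag}_{cam}.png",im); return c
E
python3 - <<'E'
from look import *
st()
look("g0",250,200,130,100,6,"top")
look("g0",260,170,160,130,5,"scene")
E
```

```text
t 2.88 p [ 459.6 -135.1  110. ] R [[-0.983, 0.184, 0.001], [0.184, 0.983, -0.0], [-0.001, -0.0, -1.0]] F [ 0.8 -0.3 -0.1] M [-0.01  0.01  0.01] g 41.8 j [ 0.77  0.19 -0.62  1.96  0.13  1.03  1.48]
```

View pics/g0_top.png

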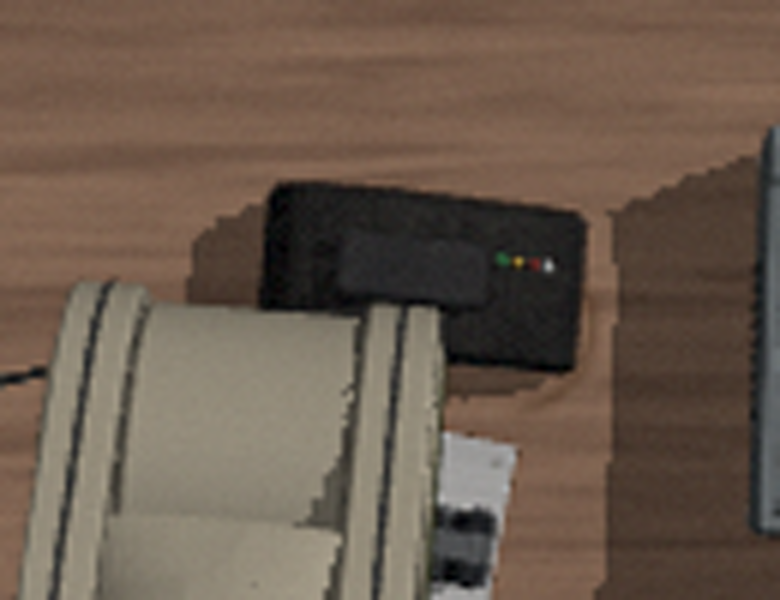

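View pics/g0_scene.png

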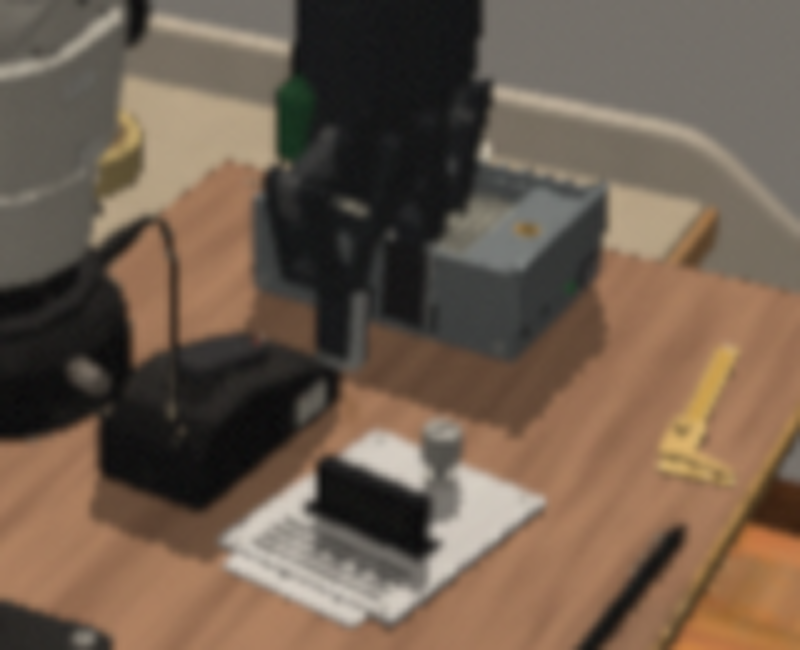

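Emit:
{"name": "arm_command", "arguments": {
  "targets": "0.2 -1 20 0 0 0; 0 0 20 0 0 0; 0 0 10 0 0 0; 0 0 0 0 0 0"
}}

```text
clock: 3.48
position: [0.4585, -0.1371, 0.0598]
ee_rot: [0.095, 0.995, 0.0, -0.0]
ft_force: [0.6, 0.7, 0.2]
grip_width: 0.492
```

```bash
python3 - <<'E'
from look import *
st()
look("g1",290,200,100,80,8,"scene")
E
```

```text
t 3.48 p [ 458.5 -137.1   59.8] R [[-0.982, 0.19, -0.001], [0.19, 0.982, 0.0], [0.001, 0.0, -1.0]] F [0.6 0.7 0.2] M [ 0.02  0.02 -0.04] g 42.0 j [ 0.75  0.26 -0.61  2.    0.18  0.93  1.43]
```

View pics/g1_scene.png

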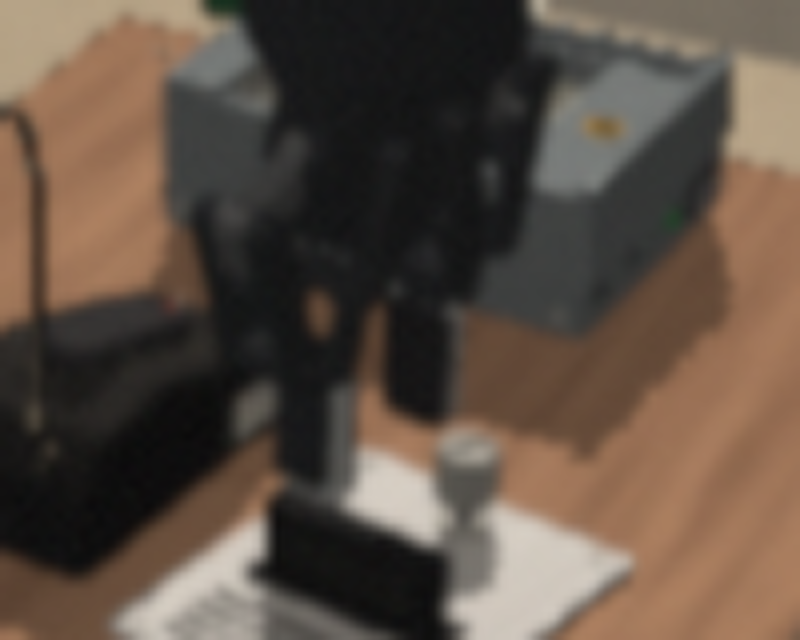

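```bash
python3 - <<'E'
from mv import *; from h import proj
import pickle
c=pickle.load(open("c_g1_scene.pkl","rb"))
p=np.array([459.2,-136.,60]);R=Ro.from_matrix([[-0.982,.19,0],[.19,.982,0],[0,0,-1.]])
for y in(21,-21):
  for z in(8,2):
    q=proj(c,[(p+R.apply([x,y,z]))/1e3 for x in(-11,11)]); print(y,z,((q+.5-[290,200])*8).round())
gp=frame(*COV)
q=proj(c,[(gp[0]+gp[1].apply(v))/1e3 for v in((16,-30,33),(16,30,33),(4,30,33),(4,-30,33),(-44,0,32))]);print(((q+.5-[290,200])*8).round())
E
```

```text
21 8 [[285. 477.]
 [351. 504.]]
21 2 [[286. 458.]
 [352. 486.]]
-21 8 [[375. 415.]
 [440. 441.]]
-21 2 [[376. 396.]
 [441. 422.]]
[[261. 490.]
 [438. 564.]
 [463. 546.]
 [286. 472.]
 [470. 441.]]
```

Emit:
{"name": "arm_command", "arguments": {
  "targets": "0 0 16 0 0 0; 0 0 16 0 0 0; 0 0 8 0 0 0; 0 0 4 0 0 0; 0 0 0 0 0 0"
}}

```text
clock: 4.15
position: [0.4588, -0.1368, 0.0158]
ee_rot: [0.095, 0.995, 0.0, -0.0]
ft_force: [-1.0, 0.6, -0.2]
grip_width: 0.496
```

Emit:
{"name": "arm_command", "arguments": {
  "targets": "0 0 0 0 0 0; 0 0 0 0 0 0; 0 0 0 0 0 0; 0 0 0 0 0 0",
  "grip": 0,
  "squeeze": 40
}}

```text
clock: 4.65
position: [0.4592, -0.137, 0.0165]
ee_rot: [0.095, 0.995, -0.0, 0.0]
ft_force: [-1.5, 0.8, 6.6]
grip_width: 0.131
```

```bash
python3 -c "
from mv import *
st()"
```

```text
t 4.65 p [ 459.2 -137.    16.5] R [[-0.982, 0.189, 0.001], [0.189, 0.982, -0.0], [-0.001, -0.0, -1.0]] F [-1.5  0.8  6.6] M [0.19 0.18 0.03] g 11.2 j [ 0.72  0.34 -0.58  2.03  0.25  0.84  1.38]
```

Emit:
{"name": "arm_command", "arguments": {
  "targets": "0 0 -4 0 0 0; 0 0 -20 0 0 0; 0 0 -40 0 0 0; 0 0 -40 0 0 0; 0 0 -20 0 0 0",
  "squeeze": 80
}}

```text
clock: 5.28
position: [0.4592, -0.137, 0.1419]
ee_rot: [0.095, 0.995, -0.0, 0.001]
ft_force: [0.2, -0.5, -3.5]
grip_width: 0.119
```

```bash
python3 - <<'E'
from look import *
st()
look("g2",250,150,160,120,5,"scene")
E
```

```text
t 5.28 p [ 459.2 -137.   141.9] R [[-0.982, 0.189, 0.002], [0.189, 0.982, -0.001], [-0.002, -0.001, -1.0]] F [ 0.2 -0.5 -3.5] M [ 0.05 -0.01  0.  ] g 10.2 j [ 0.79  0.14 -0.63  1.93  0.1   1.1   1.5 ]
```

View pics/g2_scene.png

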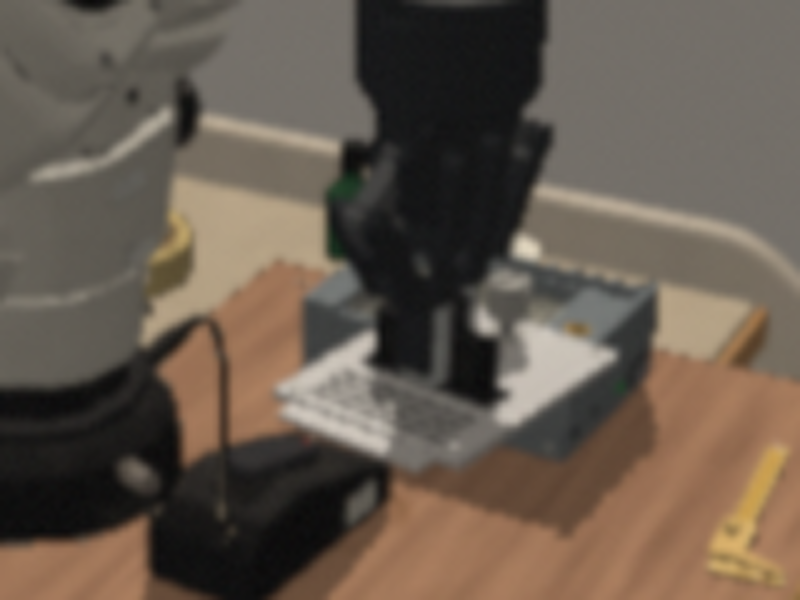

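```bash
cat >> mv.py <<'E'
H=16.5; DY=0.0  # TCP height above cover underside; cover y offset: tcp at cover y=DY
def hw(v):
    p,R=frame(*HOU);return p+R.apply(v)
def cov_at_tip(xt,zt,th,y=0.):
    """TCP pose for lip lower tip (72,0,0) at housing (xt,y,zt), pitch th deg"""
    hp,hR=frame(*HOU); R=hR*Ro.from_euler('y',th,degrees=True)
    O=hp+hR.apply([xt,y,zt])-R.apply([72,0,0])
    return O+R.apply([10,DY,H]),R*TOOLR
def tip_of(p,R):
    hp,hR=frame(*HOU); Rc=R*TOOLR.inv(); O=p-Rc.apply([10,DY,H])
    t=hR.inv().apply(O+Rc.apply([72,0,0])-hp); e=(hR.inv()*Rc).as_euler('ZYX',degrees=True)
    return t.round(2),e.round(2)
E
python3 - <<'E'
from mv import *
o,p,R=now()
q,Q=cov_at_tip(50,85,20)
print(q,(R.inv()*Q).magnitude())
rows(p,R,q,Q,10)
E
```

```text
[ 524.68565028 -361.56939254  121.71017713] 1.4655843557451507
-10.6 -20.8 2.3 0.0289 0.0253 0.1414; -13.5 -19.1 2.5 0.0289 0.0254 0.1415; -16 -16.8 2.6 0.0289 0.0253 0.1414; -18.4 -14.4 2.7 0.0289 0.0254 0.1414; -20.2 -11.5 2.6 0.0289 0.0253 0.1414
-21.8 -8.5 2.3 0.0289 0.0253 0.1415; -22.8 -5.3 2 0.0289 0.0254 0.1414; -23.3 -1.9 1.5 0.0289 0.0253 0.1414; -23.4 1.3 0.9 0.0289 0.0253 0.1415; -23 4.7 0.2 0.029 0.0254 0.1414
```

Emit:
{"name": "arm_command", "arguments": {
  "targets": "-10.6 -20.8 2.3 0.0289 0.0253 0.1414; -13.5 -19.1 2.5 0.0289 0.0254 0.1415; -16 -16.8 2.6 0.0289 0.0253 0.1414; -18.4 -14.4 2.7 0.0289 0.0254 0.1414; -20.2 -11.5 2.6 0.0289 0.0253 0.1414"
}}

```text
clock: 5.95
position: [0.4907, -0.2495, 0.1275]
ee_rot: [0.435, 0.896, -0.065, -0.069]
ft_force: [-0.0, -0.2, -2.4]
grip_width: 0.121
```

Emit:
{"name": "arm_command", "arguments": {
  "targets": "-21.8 -8.5 2.3 0.0289 0.0253 0.1415; -22.8 -5.3 2 0.0289 0.0254 0.1414; -23.3 -1.9 1.5 0.0289 0.0253 0.1414; -23.4 1.3 0.9 0.0289 0.0253 0.1415; -23 4.7 0.2 0.029 0.0254 0.1414"
}}

```text
clock: 6.58
position: [0.5232, -0.3616, 0.116]
ee_rot: [0.714, 0.677, -0.121, -0.129]
ft_force: [0.5, 0.1, -2.4]
grip_width: 0.123
```

Emit:
{"name": "arm_command", "arguments": {
  "targets": "0 0 0 0 0 0; 0 0 0 0 0 0"
}}

```text
clock: 6.82
position: [0.5232, -0.3604, 0.1165]
ee_rot: [0.712, 0.679, -0.12, -0.128]
ft_force: [-0.3, -0.6, -1.5]
grip_width: 0.123
```

```bash
python3 - <<'E'
from look import *
st(); o,p,R=now(); print(tip_of(p,R))
look("g3",360,190,100,110,7,"top")
look("g3",290,150,120,100,6.6,"scene")
E
```

```text
t 6.83 p [ 523.2 -360.4  116.5] R [[0.048, 0.937, -0.346], [0.999, -0.044, 0.02], [0.003, -0.346, -0.938]] F [-0.3 -0.6 -1.5] M [-0.03 -0.54 -0.05] g 10.5 j [ 0.62  0.69 -0.25  1.26  0.27  1.55  0.3 ]
(array([48.3 ,  1.3 , 79.52]), array([ 0.17, 20.26,  0.19]))
```

View pics/g3_top.png

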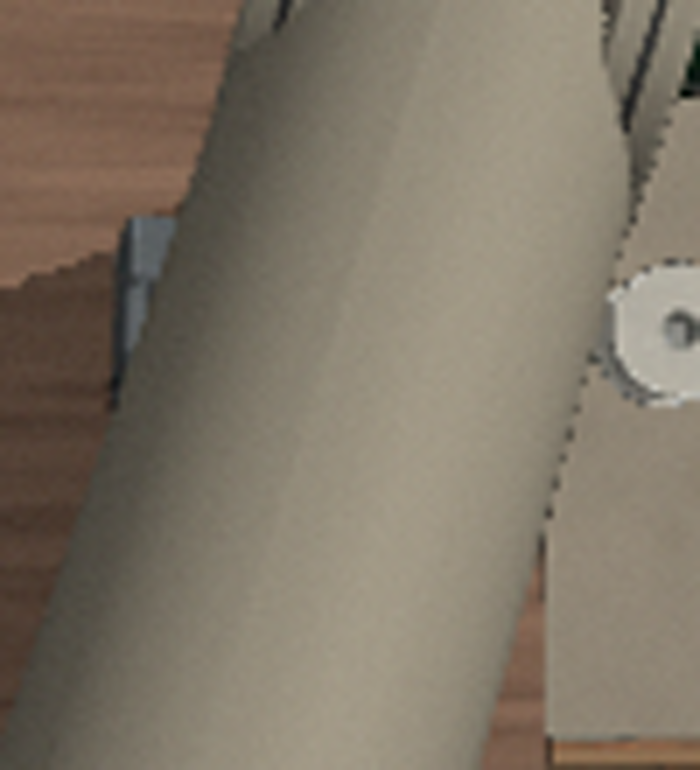

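View pics/g3_scene.png

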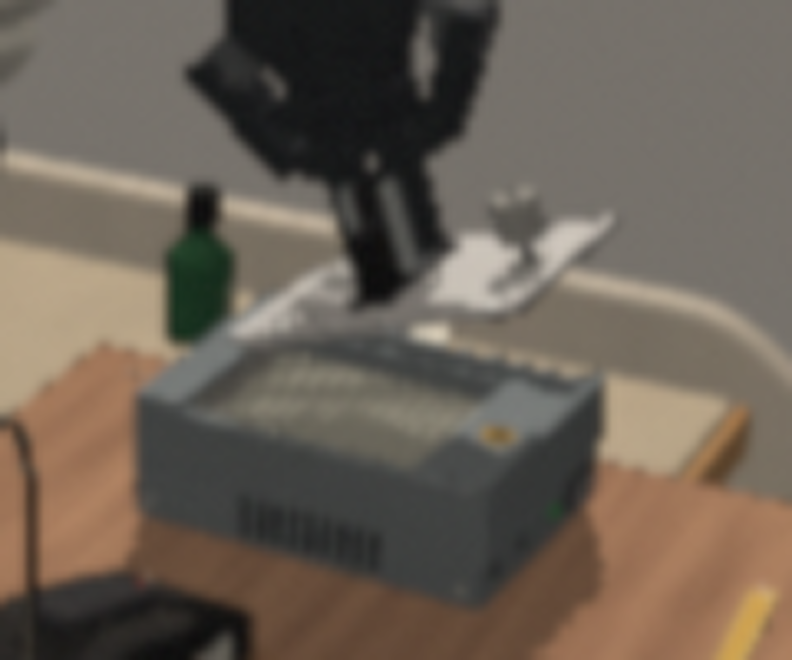

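```bash
python3 - <<'E'
from look import *
o,p,R=now()
c=pickle.load(open("c_g3_scene.pkl","rb"))
x0,y0=312,165;f=9
im=cv2.resize(c["frame"][y0:y0+64,x0:x0+88,::-1],None,fx=f,fy=f,interpolation=cv2.INTER_CUBIC)
Rc=R*TOOLR.inv();T=np.eye(4);T[:3,:3]=Rc.as_matrix();T[:3,3]=(p-Rc.apply([10,DY,H]))/1e3
hT=pose((HOU[0]/1e3,HOU[1]/1e3,0,np.radians(HOU[3])))
for TT,G,col in((T,[plate,lip,grip],(0,0,255)),(hT,HOUS,(0,255,0))):
  for g in G:
    for a,b in g:
        q=(proj(c,np.array([a,b])/1000@TT[:3,:3].T+TT[:3,3])+.5-[x0,y0])*f
        cv2.line(im,*[tuple(int(v) for v in k) for k in q],col,1,cv2.LINE_AA)
cv2.imwrite("pics/g3b.png",im)
E
```

```text
(no output)
```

View pics/g3b.png

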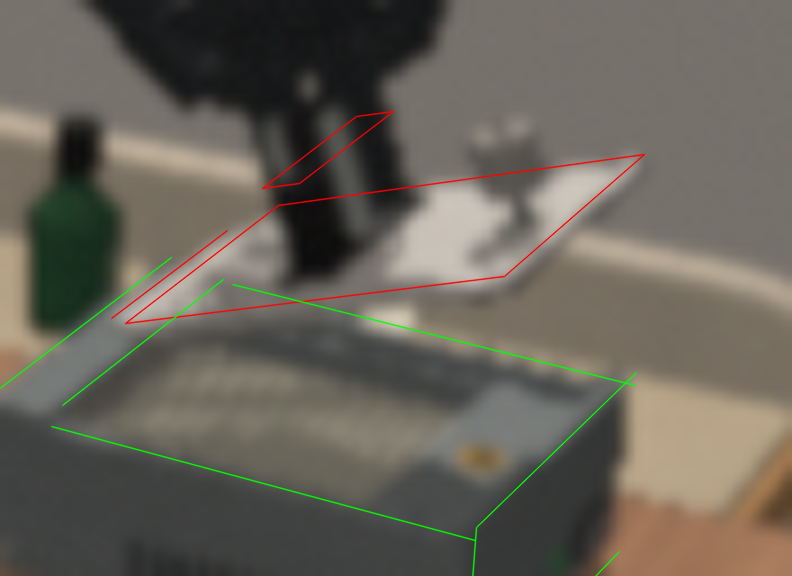

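```bash
cat > go.py <<'E'
import sys
from mv import *
# usage: go.py xt y zt th n
xt,y,zt,th,n=map(float,sys.argv[1:6])
st();o,p,R=now();print("tip",*tip_of(p,R))
q,Q=cov_at_tip(xt,zt,th,y);rows(p,R,q,Q,int(n))
E
python3 go.py 52 0 62 20 3
```

```text
t 6.92 p [ 523.4 -360.2  117.4] R [[0.048, 0.937, -0.345], [0.999, -0.044, 0.019], [0.002, -0.345, -0.938]] F [-0.9 -0.1 -3.1] M [-0.08 -0.58  0.03] g 10.6 j [ 0.62  0.69 -0.25  1.26  0.27  1.55  0.3 ]
tip [48.54  1.47 80.46] [ 0.17 20.2   0.15]
-0.4 3.2 5.4 -0.0012 -0.0005 0.0009; -0.5 3.2 5.5 -0.0012 -0.0006 0.001; -0.4 3.1 5.5 -0.0012 -0.0005 0.0009
```

Emit:
{"name": "arm_command", "arguments": {
  "targets": "-0.4 3.2 5.4 -0.001 0 0.001; -0.5 3.2 5.5 -0.001 -0.001 0.001; -0.4 3.1 5.5 -0.001 0 0.001; 0 0 0 0 0 0; 0 0 0 0 0 0"
}}

```text
clock: 7.55
position: [0.5266, -0.3627, 0.0989]
ee_rot: [0.714, 0.678, -0.12, -0.126]
ft_force: [0.9, 0.8, -1.4]
grip_width: 0.126
```

```bash
python3 go.py 52 0 55 20 2;python3 - <<'E'
from look import *
look("g4",290,150,120,100,6.6,"scene")
E
```

```text
t 7.55 p [ 526.6 -362.7   98.9] R [[0.052, 0.938, -0.342], [0.999, -0.049, 0.018], [-0.0, -0.343, -0.939]] F [ 0.9  0.8 -1.4] M [ 0.01 -0.56 -0.  ] g 10.8 j [ 0.62  0.71 -0.25  1.26  0.28  1.53  0.29]
tip [51.94 -1.23 62.15] [-1.600e-01  2.004e+01 -2.000e-02]
0.5 1.2 3.4 -0.0003 -0.0002 -0.0013; 0.6 1.3 3.3 -0.0003 -0.0003 -0.0013
```

View pics/g4_scene.png

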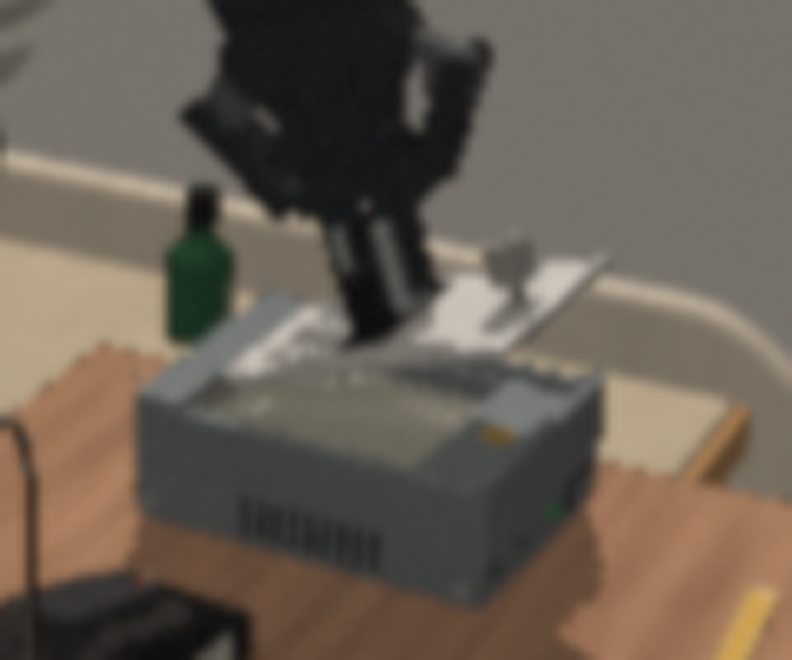

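Emit:
{"name": "arm_command", "arguments": {
  "targets": "0.2 1.2 3.4 0 0 -0.001; 0.2 1.2 3.3 0 0 -0.001; 0 0 0 0 0 0"
}}

```text
clock: 7.98
position: [0.5263, -0.3622, 0.0912]
ee_rot: [0.714, 0.678, -0.12, -0.127]
ft_force: [-0.0, 0.2, -2.9]
grip_width: 0.119
```

```bash
python3 go.py 52 0 50 20 2
```

```text
t 7.97 p [ 526.3 -362.2   91.2] R [[0.051, 0.938, -0.343], [0.999, -0.047, 0.018], [0.001, -0.343, -0.939]] F [-0.   0.2 -2.9] M [-0.   -0.59  0.01] g 10.2 j [ 0.62  0.71 -0.25  1.27  0.28  1.51  0.29]
tip [51.6  -0.57 54.44] [-2.000e-02  2.008e+01  4.000e-02]
0.3 0.9 2.1 -0.0007 -0.0004 -0.0002; 0.3 1 2 -0.0006 -0.0004 -0.0002
```

Emit:
{"name": "arm_command", "arguments": {
  "targets": "0.2 0.9 2.1 0 0 0; 0.2 1 2.1 0 0 0; 0 0 0 0 0 0"
}}

```text
clock: 8.35
position: [0.5268, -0.3618, 0.0868]
ee_rot: [0.714, 0.679, -0.12, -0.126]
ft_force: [-0.5, -0.8, -2.3]
grip_width: 0.122
```

```bash
python3 go.py 52 0 46 20 2
```

```text
t 8.35 p [ 526.8 -361.8   86.8] R [[0.051, 0.938, -0.342], [0.999, -0.047, 0.018], [0.001, -0.343, -0.939]] F [-0.5 -0.8 -2.3] M [-0.08 -0.6  -0.  ] g 10.5 j [ 0.62  0.72 -0.25  1.27  0.28  1.51  0.28]
tip [52.11 -0.19 50.07] [-0.03 20.06  0.03]
0.1 0.6 2 -0.0005 -0.0003 -0.0002; 0.1 0.7 1.9 -0.0005 -0.0004 -0.0002
```

Emit:
{"name": "arm_command", "arguments": {
  "targets": "0.1 0.6 2 0 0 0; 0.1 0.7 1.9 0 0 0; 0 0 0 0 0 0"
}}

```text
clock: 8.72
position: [0.5267, -0.3617, 0.0828]
ee_rot: [0.714, 0.679, -0.12, -0.126]
ft_force: [1.2, 0.4, -2.5]
grip_width: 0.124
```

Emit:
{"name": "arm_command", "arguments": {
  "targets": "0 0.3 0.8 0 0 0; 0 0 0 0 0 0; 0 0 0 0 0 0"
}}

```text
clock: 9.1
position: [0.5268, -0.3618, 0.0822]
ee_rot: [0.714, 0.678, -0.12, -0.126]
ft_force: [0.9, -0.0, -2.3]
grip_width: 0.125
```

```bash
python3 go.py 56 0 44.5 20 2
```

```text
t 9.1 p [ 526.8 -361.8   82.2] R [[0.051, 0.938, -0.342], [0.999, -0.047, 0.018], [0.0, -0.343, -0.939]] F [ 0.9 -0.  -2.3] M [-0.05 -0.57  0.03] g 10.7 j [ 0.62  0.72 -0.25  1.28  0.28  1.5   0.28]
tip [52.11 -0.13 45.44] [-4.000e-02  2.003e+01  1.000e-02]
0.1 2 -0.2 -0.0003 -0.0002 -0.0003; 0 2 -0.2 -0.0003 -0.0003 -0.0003
```

Emit:
{"name": "arm_command", "arguments": {
  "targets": "0 2 -0.3 0 0 0; 0 2 -0.3 0 0 0; 0 1.9 -0.7 0 0 0; 0 0 0 0 0 0"
}}

```text
clock: 9.6
position: [0.533, -0.362, 0.0813]
ee_rot: [0.714, 0.679, -0.12, -0.126]
ft_force: [-0.2, -0.1, -2.8]
grip_width: 0.125
```

```bash
python3 go.py 61 0 44.5 20 2
```

```text
t 9.6 p [ 533.  -362.    81.3] R [[0.05, 0.938, -0.342], [0.999, -0.047, 0.018], [0.0, -0.343, -0.939]] F [-0.2 -0.1 -2.8] M [ 0.02 -0.55 -0.06] g 10.7 j [ 0.61  0.73 -0.25  1.26  0.28  1.51  0.28]
tip [ 5.828e+01 -1.000e-02  4.453e+01] [-2.000e-02  2.003e+01  2.000e-02]
-0 1.3 -0.4 -0.0003 -0.0003 -0.0002; -0 1.3 -0.5 -0.0003 -0.0002 -0.0002
```

Emit:
{"name": "arm_command", "arguments": {
  "targets": "0 1.4 -0.5 0 0 0; 0 1.4 -0.5 0 0 0; 0 0 0 0 0 0"
}}

```text
clock: 9.98
position: [0.5356, -0.3623, 0.0813]
ee_rot: [0.714, 0.678, -0.12, -0.126]
ft_force: [-0.5, 0.1, -2.7]
grip_width: 0.122
```

Emit:
{"name": "arm_command", "arguments": {
  "targets": "0 0.9 -0.3 0 0 0; 0 0.9 -0.3 0 0 0; 0 0 0 0 0 0"
}}

```text
clock: 10.35
position: [0.5374, -0.3624, 0.0813]
ee_rot: [0.714, 0.678, -0.12, -0.126]
ft_force: [-3.1, 1.0, -1.5]
grip_width: 0.126
```

```bash
python3 go.py 65 0 44.5 20 2
```

```text
t 10.35 p [ 537.4 -362.4   81.3] R [[0.051, 0.938, -0.343], [0.999, -0.048, 0.018], [0.0, -0.343, -0.939]] F [-3.1  1.  -1.5] M [ 0.14  0.23 -0.04] g 10.8 j [ 0.61  0.74 -0.25  1.24  0.28  1.51  0.28]
tip [62.68 -0.19 44.52] [-4.000e-02  2.008e+01  2.000e-02]
0.1 1.1 -0.3 -0.0007 -0.0003 -0.0004; 0.1 1.1 -0.4 -0.0006 -0.0002 -0.0003
```

Emit:
{"name": "arm_command", "arguments": {
  "targets": "0 1.1 -0.4 0 0 0; 0 1.1 -0.4 0 0 0; 0 0 0 0 0 0"
}}

```text
clock: 10.72
position: [0.5395, -0.3625, 0.0813]
ee_rot: [0.714, 0.678, -0.12, -0.127]
ft_force: [-4.9, 0.9, 0.3]
grip_width: 0.119
```

```bash
python3 go.py 65.2 0 46.5 14 4
```

```text
t 10.72 p [ 539.5 -362.5   81.3] R [[0.051, 0.938, -0.343], [0.999, -0.048, 0.018], [0.0, -0.344, -0.939]] F [-4.9  0.9  0.3] M [ 0.17  0.82 -0.01] g 10.1 j [ 0.6   0.75 -0.25  1.24  0.28  1.52  0.28]
tip [64.81 -0.25 44.51] [-5.000e-02  2.011e+01  2.000e-02]
0.1 -0.4 1.2 -0.0266 -0.0001 -0.0002; 0 -0.5 1.1 -0.0267 -0.0002 -0.0002; 0.1 -0.5 1.2 -0.0266 -0.0001 -0.0003; 0 -0.5 1.1 -0.0267 -0.0001 -0.0002
```

```bash
python3 go.py 65.5 0 46 14 4
```

```text
t 10.72 p [ 539.5 -362.5   81.3] R [[0.051, 0.938, -0.343], [0.999, -0.048, 0.018], [0.0, -0.344, -0.939]] F [-4.9  0.9  0.3] M [ 0.17  0.82 -0.01] g 10.1 j [ 0.6   0.75 -0.25  1.24  0.28  1.52  0.28]
tip [64.81 -0.25 44.51] [-5.000e-02  2.011e+01  2.000e-02]
0.1 -0.3 1.3 -0.0266 -0.0001 -0.0002; 0 -0.4 1.2 -0.0267 -0.0002 -0.0002; 0.1 -0.4 1.3 -0.0266 -0.0001 -0.0003; 0 -0.4 1.2 -0.0267 -0.0001 -0.0002
```

Emit:
{"name": "arm_command", "arguments": {
  "targets": "0.1 -0.3 1.3 -0.0266 0 0; 0 -0.4 1.2 -0.0267 0 0; 0.1 -0.4 1.3 -0.0266 0 0; 0 -0.4 1.2 -0.0267 0 0; 0 0 0 0 0 0"
}}

```text
clock: 11.35
position: [0.5357, -0.3622, 0.0763]
ee_rot: [0.72, 0.684, -0.084, -0.089]
ft_force: [-4.5, -0.1, -4.8]
grip_width: 0.123
```

```bash
python3 go.py 65.5 0 47.7 9 4
```

```text
t 11.35 p [ 535.7 -362.2   76.3] R [[0.051, 0.969, -0.242], [0.999, -0.05, 0.013], [0.001, -0.242, -0.97]] F [-4.5 -0.1 -4.8] M [-0.1   0.75  0.  ] g 10.5 j [ 0.65  0.67 -0.27  1.35  0.26  1.38  0.29]
tip [64.57 -0.17 45.23] [-0.08 14.01  0.04]
0 -0.2 0.7 -0.0219 -0.0002 -0.0003; 0.1 -0.3 0.7 -0.0218 -0.0003 -0.0004; -0 -0.2 0.7 -0.0219 -0.0002 -0.0003; 0 -0.3 0.7 -0.0219 -0.0002 -0.0003
```

```bash
python3 go.py 66 0 48 9 4 | tail -1
```

```text
0 -0.1 0.6 -0.0219 -0.0002 -0.0003; 0.1 -0.2 0.6 -0.0218 -0.0003 -0.0004; -0 -0.1 0.6 -0.0219 -0.0002 -0.0003; 0 -0.2 0.6 -0.0219 -0.0002 -0.0003
```

Emit:
{"name": "arm_command", "arguments": {
  "targets": "0 -0.1 0.6 -0.0219 0 0; 0.1 -0.2 0.6 -0.0218 0 0; 0 -0.1 0.6 -0.0219 0 0; 0 -0.2 0.6 -0.0219 0 0; 0 0 0 0 0 0"
}}

```text
clock: 11.98
position: [0.5344, -0.3619, 0.0739]
ee_rot: [0.723, 0.687, -0.054, -0.057]
ft_force: [-5.5, 0.4, -5.1]
grip_width: 0.12
```

```bash
python3 go.py 65.7 0 49 6 3; python3 - <<'E'
from look import *
look("g5",290,150,120,100,6.6,"scene")
E
```

```text
t 11.97 p [ 534.4 -361.9   73.9] R [[0.051, 0.986, -0.156], [0.999, -0.051, 0.009], [0.001, -0.157, -0.988]] F [-5.5  0.4 -5.1] M [0.06 1.19 0.03] g 10.2 j [ 0.69  0.62 -0.29  1.43  0.23  1.27  0.3 ]
tip [6.579e+01 5.000e-02 4.791e+01] [-0.08  9.01  0.05]
-0 -0.3 0.7 -0.0175 -0.0003 -0.0004; -0.1 -0.4 0.8 -0.0175 -0.0004 -0.0005; -0 -0.4 0.7 -0.0175 -0.0003 -0.0004
```

View pics/g5_scene.png

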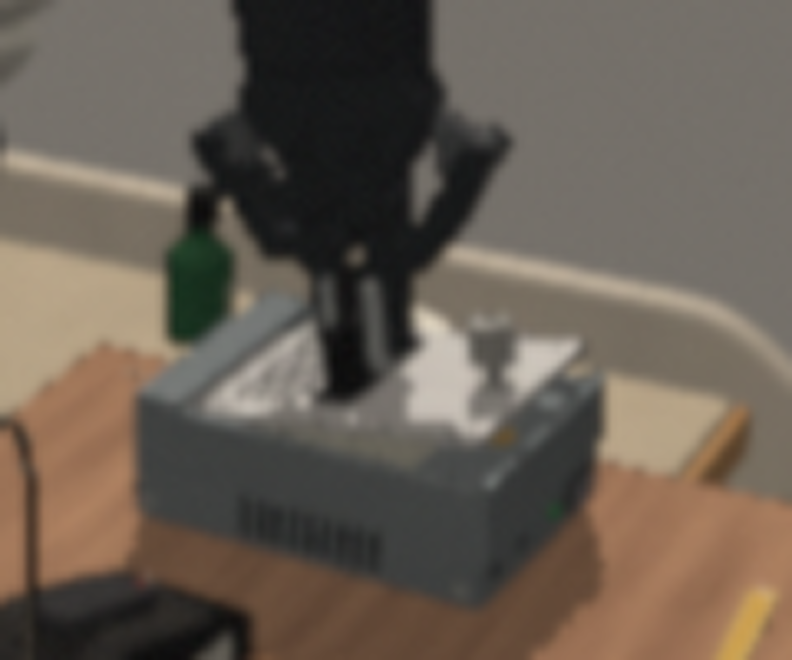

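Emit:
{"name": "arm_command", "arguments": {
  "targets": "0 -0.2 0.7 -0.0175 0 0; 0 -0.3 0.8 -0.0175 0 0; 0 -0.3 0.7 -0.0175 0 0; 0 0 0 0 0 0"
}}

```text
clock: 12.52
position: [0.5333, -0.3618, 0.0718]
ee_rot: [0.724, 0.688, -0.036, -0.038]
ft_force: [-6.8, 0.2, -6.1]
grip_width: 0.125
```

```bash
python3 go.py 65.8 0 50 3 3
```

```text
t 12.53 p [ 533.3 -361.8   71.8] R [[0.051, 0.993, -0.105], [0.999, -0.051, 0.006], [0.001, -0.105, -0.994]] F [-6.8  0.2 -6.1] M [ 0.05  1.35 -0.  ] g 10.7 j [ 0.72  0.59 -0.3   1.48  0.22  1.2   0.32]
tip [65.92  0.11 48.86] [-0.07  6.01  0.05]
-0.1 -0.3 0.7 -0.0175 -0.0003 -0.0004; -0 -0.4 0.7 -0.0176 -0.0003 -0.0005; -0.1 -0.4 0.7 -0.0175 -0.0004 -0.0004
```

Emit:
{"name": "arm_command", "arguments": {
  "targets": "0 -0.3 0.9 -0.0175 0 0; 0 -0.3 0.9 -0.0175 0 0; 0 -0.3 0.9 -0.0175 0 0; 0 0 0 0 0 0"
}}

```text
clock: 13.02
position: [0.5321, -0.3617, 0.0691]
ee_rot: [0.725, 0.688, -0.018, -0.019]
ft_force: [-5.8, 0.5, -5.3]
grip_width: 0.124
```

```bash
python3 go.py 65.7 0 50 0 3;  python3 - <<'E'
from look import *
look("g6",290,150,120,100,6.6,"scene")
E
```

```text
t 13.03 p [ 532.1 -361.7   69.1] R [[0.051, 0.997, -0.052], [0.999, -0.051, 0.004], [0.001, -0.053, -0.999]] F [-5.8  0.5 -5.3] M [0.11 1.42 0.01] g 10.6 j [ 0.74  0.56 -0.31  1.53  0.2   1.13  0.33]
tip [65.86  0.15 49.36] [-0.08  3.01  0.05]
-0.1 -0.3 0.9 -0.0175 -0.0003 -0.0005; -0 -0.4 0.9 -0.0175 -0.0003 -0.0004; -0.1 -0.3 0.8 -0.0175 -0.0003 -0.0005
```

View pics/g6_scene.png

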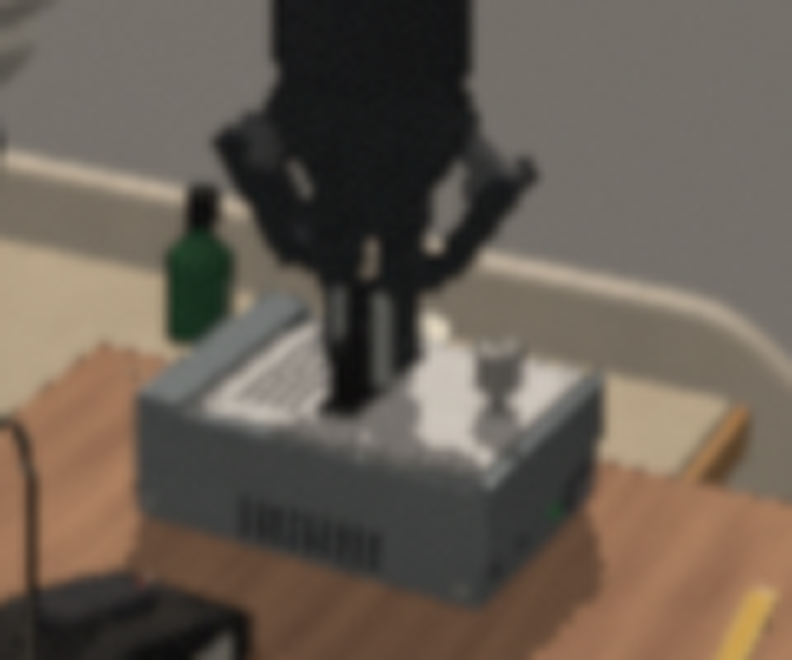

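Emit:
{"name": "arm_command", "arguments": {
  "targets": "-0.1 -0.3 0.9 -0.0175 0 0; 0 -0.4 0.9 -0.0175 0 0; -0.1 -0.3 0.9 -0.0175 0 0; 0 0 0 0 0 0"
}}

```text
clock: 13.58
position: [0.5314, -0.3618, 0.0669]
ee_rot: [0.725, 0.689, 0.001, 0.0]
ft_force: [-5.8, 1.9, -3.1]
grip_width: 0.125
```

```bash
python3 go.py 64.5 0 49 0 2
```

```text
t 13.57 p [ 531.4 -361.8   66.9] R [[0.051, 0.999, 0.001], [0.999, -0.051, 0.001], [0.001, 0.001, -1.0]] F [-5.8  1.9 -3.1] M [0.27 1.5  0.01] g 10.7 j [ 0.77  0.53 -0.32  1.58  0.18  1.06  0.35]
tip [66.13  0.07 50.43] [-0.07 -0.05  0.04]
-0.1 -0.8 0.7 0.0004 -0.0004 -0.0006; -0 -0.8 0.7 0.0004 -0.0004 -0.0006
```

Emit:
{"name": "arm_command", "arguments": {
  "targets": "0 0 0.6 0 0 0; 0 0 0.5 0 0 0; 0 0 0 0 0 0"
}}

```text
clock: 13.95
position: [0.5316, -0.3618, 0.0667]
ee_rot: [0.725, 0.689, 0.0, 0.0]
ft_force: [-10.1, 3.3, 5.5]
grip_width: 0.119
```

Emit:
{"name": "arm_command", "arguments": {
  "targets": "0 -0.7 0 0 0 0; 0 -0.7 0 0 0 0; 0 0 0 0 0 0"
}}

```text
clock: 14.32
position: [0.5314, -0.3618, 0.0667]
ee_rot: [0.725, 0.689, 0.001, 0.001]
ft_force: [-4.7, 1.8, 3.6]
grip_width: 0.121
```

```bash
python3 go.py 64.5 0 49 0 2
```

```text
t 14.32 p [ 531.4 -361.8   66.7] R [[0.05, 0.999, 0.003], [0.999, -0.05, -0.0], [0.0, 0.003, -1.0]] F [-4.7  1.8  3.6] M [0.42 1.13 0.01] g 10.3 j [ 0.77  0.53 -0.32  1.58  0.18  1.06  0.35]
tip [66.16  0.12 50.38] [-0.03 -0.15  0.01]
-0.1 -0.8 0.6 0.0013 -0 -0.0003; -0.1 -0.8 0.6 0.0014 -0.0001 -0.0003
```

Emit:
{"name": "arm_command", "arguments": {
  "targets": "0 -0.8 0 0 0 0; 0 -0.8 0 0 0 0; 0 0 0 0 0 0"
}}

```text
clock: 14.7
position: [0.5303, -0.3617, 0.0667]
ee_rot: [0.725, 0.689, 0.001, 0.001]
ft_force: [-1.1, 1.5, 3.1]
grip_width: 0.121
```

```bash
python3 go.py 64.5 0 49 0 2; python3 - <<'E'
from look import *
look("g7",290,150,120,100,6.6,"scene")
E
```

```text
t 14.7 p [ 530.3 -361.7   66.7] R [[0.05, 0.999, 0.003], [0.999, -0.05, -0.0], [0.0, 0.003, -1.0]] F [-1.1  1.5  3.1] M [0.28 0.32 0.04] g 10.4 j [ 0.77  0.53 -0.32  1.58  0.18  1.06  0.35]
tip [65.02  0.07 50.44] [-0.02 -0.18  0.  ]
-0 -0.2 0.6 0.0016 -0 -0.0002; -0.1 -0.3 0.6 0.0016 -0 -0.0002
```

View pics/g7_scene.png

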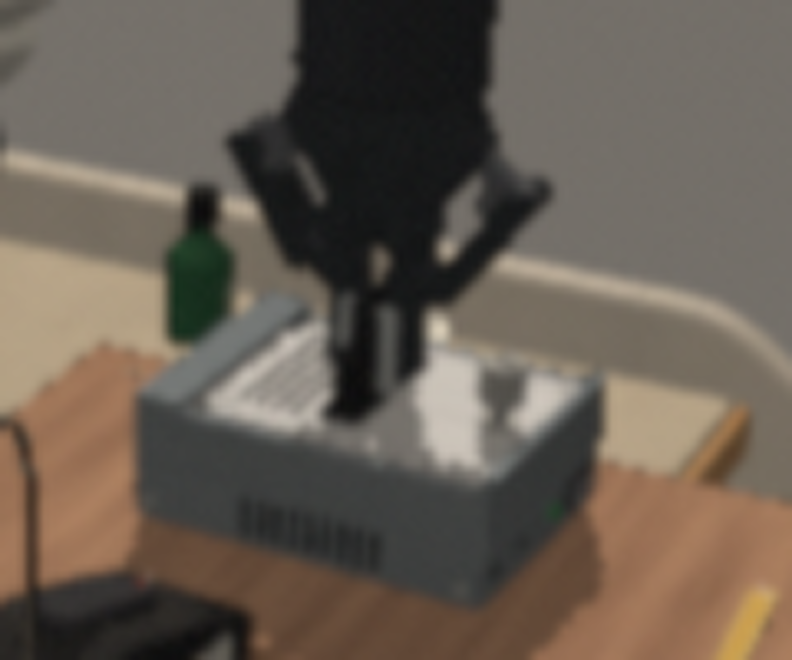

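Emit:
{"name": "arm_command", "arguments": {
  "targets": "0 -0.6 0.4 0 0 0; 0 0 0 0 0 0"
}}

```text
clock: 15.0
position: [0.5303, -0.3617, 0.0667]
ee_rot: [0.725, 0.689, 0.001, 0.002]
ft_force: [0.9, 1.7, 5.8]
grip_width: 0.12
```

Emit:
{"name": "arm_command", "arguments": {
  "targets": "0 0 0 0 0 0; 0 0 0 0 0 0; 0 0 -2 0 0 0",
  "grip": 40
}}

```text
clock: 15.38
position: [0.5288, -0.3618, 0.0676]
ee_rot: [0.725, 0.689, 0.001, 0.0]
ft_force: [0.3, -0.2, -0.2]
grip_width: 0.47
```

```bash
python3 -c "
from mv import *
st()"
```

```text
t 15.38 p [ 528.8 -361.8   67.6] R [[0.051, 0.999, 0.001], [0.999, -0.051, 0.0], [0.0, 0.001, -1.0]] F [ 0.3 -0.2 -0.2] M [-0.01  0.03 -0.03] g 40.1 j [ 0.77  0.53 -0.32  1.58  0.18  1.06  0.35]
```

Emit:
{"name": "arm_command", "arguments": {
  "targets": "0 0 -30 0 0 0; 0 0 -50 0 0 0; 50 -15 0 0 0 0; 58 -20 0 0 0 0; 58 -20 0 0 0 0"
}}

```text
clock: 16.0
position: [0.4818, -0.1915, 0.148]
ee_rot: [0.725, 0.689, 0.001, 0.001]
ft_force: [0.7, 0.6, 0.1]
grip_width: 0.47
```

Emit:
{"name": "arm_command", "arguments": {
  "targets": "58 -20 0 0 0 0"
}}

```text
clock: 16.12
position: [0.4647, -0.1325, 0.148]
ee_rot: [0.725, 0.689, 0.001, 0.001]
ft_force: [1.7, 0.8, 0.5]
grip_width: 0.464
```

```bash
python3 - <<'E'
from look import *
st()
look("k0",362,202,80,100,8,"top")
look("k0",290,160,120,100,6.6,"scene")
E
```

```text
t 16.12 p [ 464.7 -132.5  148. ] R [[0.051, 0.999, 0.003], [0.999, -0.051, -0.0], [-0.0, 0.003, -1.0]] F [1.7 0.8 0.5] M [ 0.08 -0.05 -0.03] g 39.6 j [ 0.63  0.13 -0.48  1.92  0.06  1.11  0.08]
```

View pics/k0_top.png

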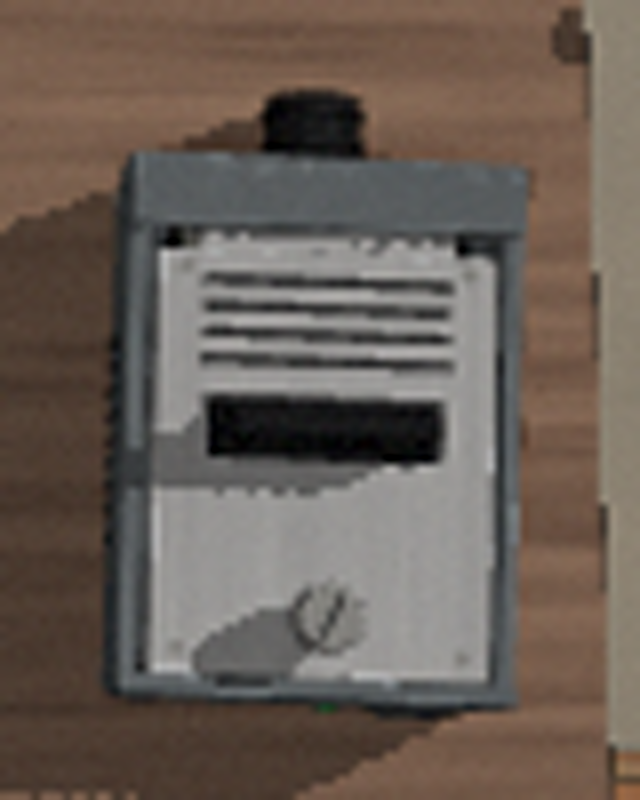

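View pics/k0_scene.png

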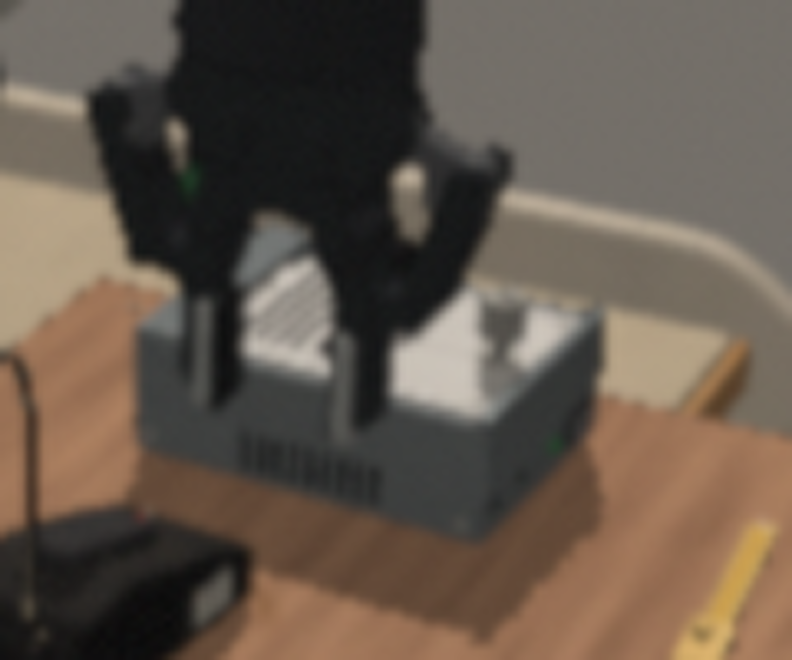

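```bash
python3 - <<'E'
from look import *
c=pickle.load(open("c_k0_top.pkl","rb"))
def ray(u,v,z):
    R=cv2.Rodrigues(np.array(c["rvec"],float))[0];C=-R.T@np.array(c["tvec"],float)
    d=R.T@np.linalg.inv(K(c))@[u,v,1];s=(z-C[2])/d[2];return ((C+s*d)*1e3).round(1)
f=lambda x,y:(362+x/8-.5+.16,202+y/8-.5-.11)
print("head",ray(*f(330,617),.0818))
for x,y in((208,397),(443,405),(440,465),(205,455)):print(ray(*f(x,y),.083))
print("hole exp",hw([-52,0,50]))
d=manip.search_frame(c,"screw_head")
R=cv2.Rodrigues(np.array(c["rvec"],float))[0]
print([(e["p"],R.T@(np.array(e["xyz"])-c["tvec"])) for e in d[:2]])
E
```

```text
head [ 475.4 -359.1   81.8]
[ 536.3 -327.    83. ]
[ 533.2 -391.7   83. ]
[ 516.7 -390.3   83. ]
[ 520.3 -325.8   83. ]
hole exp [ 475.36476941 -359.10542411   50.        ]
[(0.55, array([ 0.47419132, -0.35813851,  0.08570912]))]
```

```bash
python3 - <<'E'
from mv import *
o,p,R=now()
Q=Ro.from_euler('Z',-2.86,degrees=True)*TOOLR*Ro.from_rotvec([0,0,-1.8])
rows(p,R,np.array([476,-359,110.]),Q,10)
E
```

```text
-22.7 2.1 3.8 0.0001 0.0003 -0.1796; -22.7 -1.9 3.9 0.0002 0.0002 -0.1796; -21.9 -6 3.8 0.0001 0.0003 -0.1796; -20.6 -9.8 3.9 0.0001 0.0002 -0.1795; -18.5 -13.3 3.8 0.0002 0.0003 -0.1796
-15.8 -16.4 3.8 0.0001 0.0002 -0.1796; -12.6 -19 3.8 0.0001 0.0003 -0.1796; -9 -20.9 3.9 0.0002 0.0002 -0.1796; -5.2 -22.2 3.8 0.0001 0.0003 -0.1796; -1.1 -22.7 3.8 0.0001 0.0002 -0.1796
```

Emit:
{"name": "arm_command", "arguments": {
  "targets": "-22.7 2.1 3.8 0 0 -0.1796; -22.7 -1.9 3.9 0 0 -0.1796; -21.9 -6 3.8 0 0 -0.1796; -20.6 -9.8 3.9 0 0 -0.1795; -18.5 -13.3 3.8 0 0 -0.1796",
  "grip": 36
}}

```text
clock: 16.9
position: [0.4702, -0.2502, 0.1284]
ee_rot: [0.352, 0.936, 0.0, 0.001]
ft_force: [0.6, -0.2, 0.2]
grip_width: 0.424
```

Emit:
{"name": "arm_command", "arguments": {
  "targets": "-15.8 -16.4 3.8 0 0 -0.1796; -12.6 -19 3.8 0 0 -0.1796; -9 -20.9 3.9 0 0 -0.1796; -5.2 -22.2 3.8 0 0 -0.1796; -1.1 -22.7 3.8 0 0 -0.1796"
}}

```text
clock: 17.52
position: [0.4747, -0.364, 0.1091]
ee_rot: [-0.089, 0.996, -0.0, 0.001]
ft_force: [1.0, -0.1, 0.9]
grip_width: 0.419
```

```bash
cat > go2.py <<'E'
import sys
from mv import *
st();o,p,R=now()
x,y,z,n=map(float,sys.argv[1:5])
# keep yaw, straighten to vertical
Rc=R*TOOLR.inv();yaw=Rc.as_euler('ZYX')[0];print("yaw tool y deg",np.degrees(yaw).round(1),"tilt",np.degrees(np.arccos(-R.as_matrix()[2,2])).round(2))
rows(p,R,np.array([x,y,z]),Ro.from_euler('Z',yaw)*TOOLR,int(n))
E
python3 go2.py 476 -359 75 3
```

```text
t 17.52 p [ 474.7 -364.   109.1] R [[-0.984, -0.178, 0.002], [-0.178, 0.984, -0.0], [-0.002, -0.0, -1.0]] F [ 1.  -0.1  0.9] M [ 0.03 -0.02  0.01] g 35.8 j [ 1.    0.43 -0.52  1.66  0.23  1.11  2.16]
yaw tool y deg 100.2 tilt 0.09
-0.7 1.6 11.4 -0.0001 0.0005 0; -0.7 1.6 11.3 -0.0002 0.0006 0; -0.7 1.5 11.4 -0.0001 0.0005 0
```

Emit:
{"name": "arm_command", "arguments": {
  "targets": "0 0 0 0 0 0; 0 0 0 0 0 0"
}}

```text
clock: 17.77
position: [0.4752, -0.3616, 0.1094]
ee_rot: [-0.085, 0.996, 0.0, 0.001]
ft_force: [0.5, -0.4, 0.4]
grip_width: 0.423
```

```bash
python3 go2.py 476 -359 95 2
```

```text
t 17.77 p [ 475.2 -361.6  109.4] R [[-0.985, -0.17, 0.002], [-0.17, 0.985, 0.001], [-0.002, 0.0, -1.0]] F [ 0.5 -0.4  0.4] M [0.04 0.01 0.04] g 36.1 j [ 1.    0.43 -0.52  1.67  0.23  1.11  2.15]
yaw tool y deg 99.8 tilt 0.11
-0.6 1.2 7.2 0.0002 0.001 -0; -0.6 1.3 7.2 0.0002 0.001 -0
```

Emit:
{"name": "arm_command", "arguments": {
  "targets": "-0.6 1.2 7.2 0 0.001 0; -0.6 1.3 7.2 0 0.001 0; 0 0 0 0 0 0; 0 0 0 0 0 0"
}}

```text
clock: 18.27
position: [0.4761, -0.359, 0.0951]
ee_rot: [-0.087, 0.996, -0.0, -0.0]
ft_force: [-0.2, 0.2, 0.1]
grip_width: 0.421
```

```bash
python3 go2.py 476 -359 75 3; python3 - <<'E'
from look import *
look("k1",310,165,90,70,8.8,"scene")
E
```

```text
t 18.27 p [ 476.1 -359.    95.1] R [[-0.985, -0.174, -0.0], [-0.174, 0.985, -0.0], [0.0, -0.0, -1.0]] F [-0.2  0.2  0.1] M [-0.05 -0.    0.06] g 35.9 j [ 0.99  0.44 -0.52  1.68  0.24  1.09  2.14]
yaw tool y deg 100.0 tilt 0.01
0 -0 6.7 -0.0001 -0 -0; 0.1 -0 6.7 -0 -0.0001 -0; -0 -0 6.7 -0.0001 -0 -0
```

View pics/k1_scene.png

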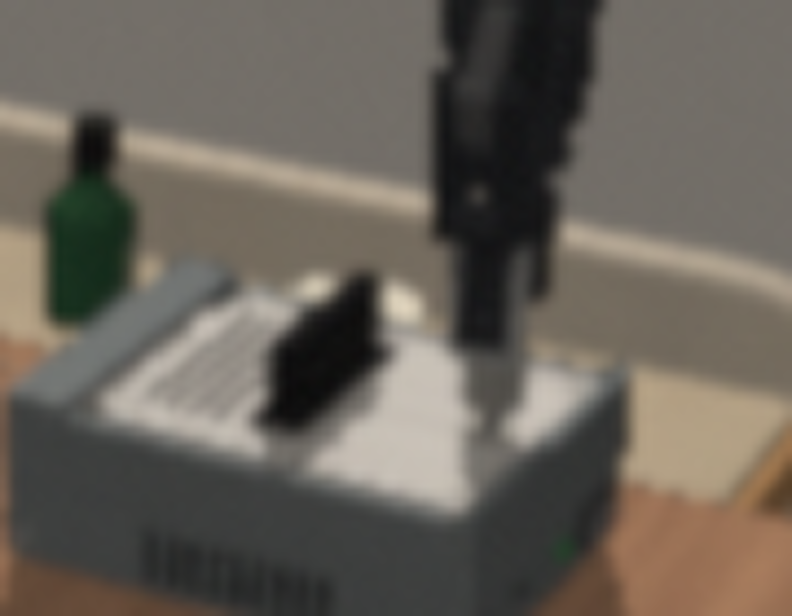

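Emit:
{"name": "arm_command", "arguments": {
  "targets": "0 0 6.7 0 0 0; 0 0 6.7 0 0 0; 0 0 6.7 0 0 0; 0 0 0 0 0 0"
}}

```text
clock: 18.82
position: [0.4756, -0.3588, 0.0742]
ee_rot: [-0.087, 0.996, 0.0, -0.0]
ft_force: [-0.0, 0.8, -1.0]
grip_width: 0.42
```

Emit:
{"name": "arm_command", "arguments": {
  "targets": "0 0 0 0 0 0; 0 0 0 0 0 0; 0 0 0 0 0 0",
  "grip": 0,
  "squeeze": 30
}}

```text
clock: 19.2
position: [0.4761, -0.3592, 0.0752]
ee_rot: [-0.087, 0.996, -0.0, 0.0]
ft_force: [-0.1, 0.3, 0.5]
grip_width: 0.189
```

```bash
python3 go2.py 476 -359 75 3
```

```text
t 19.2 p [ 476.1 -359.2   75.2] R [[-0.985, -0.174, 0.0], [-0.174, 0.985, -0.0], [-0.0, -0.0, -1.0]] F [-0.1  0.3  0.5] M [0.   0.01 0.01] g 16.1 j [ 0.98  0.46 -0.51  1.69  0.26  1.05  2.13]
yaw tool y deg 100.0 tilt 0.02
0 0.1 0.1 -0.0001 0 0; 0 0 0 -0.0002 0.0001 0; 0.1 0.1 0.1 -0.0001 -0 0
```

Emit:
{"name": "arm_command", "arguments": {
  "targets": "0 0 0.18 0 0 0.18; 0 0 0.18 0 0 0.18; 0 0 0.18 0 0 0.18; 0 0 0.18 0 0 0.18"
}}

```text
clock: 19.7
position: [0.4762, -0.3591, 0.0745]
ee_rot: [0.272, 0.962, -0.0, 0.0]
ft_force: [-0.6, -0.1, 0.4]
grip_width: 0.193
```

```bash
python3 go2.py 476 -359 75 3|head -2
```

```text
t 19.7 p [ 476.2 -359.1   74.5] R [[-0.852, 0.524, 0.0], [0.524, 0.852, -0.0], [-0.0, -0.0, -1.0]] F [-0.6 -0.1  0.4] M [0.02 0.   0.05] g 16.5 j [ 0.88  0.44 -0.38  1.7   0.19  1.03  1.45]
yaw tool y deg 58.4 tilt 0.03
```

Emit:
{"name": "arm_command", "arguments": {
  "targets": "0 0 0.18 0 0 0.18; 0 0 0.18 0 0 0.18; 0 0 0.18 0 0 0.18; 0 0 0.18 0 0 0.18; 0 0 0.18 0 0 0.18"
}}

```text
clock: 20.32
position: [0.4762, -0.3591, 0.0736]
ee_rot: [0.664, 0.748, 0.0, 0.0]
ft_force: [1.0, -0.6, 0.2]
grip_width: 0.19
```

Emit:
{"name": "arm_command", "arguments": {
  "targets": "0 0 0.18 0 0 0.18; 0 0 0.18 0 0 0.18; 0 0 0.18 0 0 0.18; 0 0 0.18 0 0 0.18; 0 0 0.18 0 0 0.18"
}}

```text
clock: 20.95
position: [0.4763, -0.3591, 0.0727]
ee_rot: [0.923, 0.385, 0.0, 0.0]
ft_force: [0.3, 0.4, -0.3]
grip_width: 0.194
```

```bash
python3 go2.py 476 -359 75 3|head -2
```

```text
t 20.95 p [ 476.3 -359.1   72.7] R [[0.704, 0.711, 0.0], [0.711, -0.704, -0.0], [0.0, 0.001, -1.0]] F [ 0.3  0.4 -0.3] M [ 0.   -0.11 -0.02] g 16.5 j [ 0.62  0.41 -0.07  1.72  0.03  1.01 -0.23]
yaw tool y deg -44.7 tilt 0.03
```

Emit:
{"name": "arm_command", "arguments": {
  "targets": "0 0 0.18 0 0 0.18; 0 0 0.18 0 0 0.18; 0 0 0.18 0 0 0.18; 0 0 0.18 0 0 0.18; 0 0 0.18 0 0 0.18"
}}

```text
clock: 21.58
position: [0.4764, -0.3592, 0.0718]
ee_rot: [0.998, -0.055, 0.0, 0.0]
ft_force: [0.1, -0.5, -0.6]
grip_width: 0.194
```

Emit:
{"name": "arm_command", "arguments": {
  "targets": "0 0 0.18 0 0 0.18; 0 0 0.18 0 0 0.18; 0 0 0.18 0 0 0.18; 0 0 0.18 0 0 0.18; 0 0 0 0 0 0"
}}

```text
clock: 22.2
position: [0.4763, -0.3592, 0.0711]
ee_rot: [0.917, -0.4, 0.0, 0.0]
ft_force: [0.1, -0.9, 0.8]
grip_width: 0.191
```

```bash
python3 go2.py 476 -359 75 3|head -2; python3 - <<'E'
from look import *
look("k2",310,165,90,70,8.8,"scene")
E
```

```text
t 22.2 p [ 476.3 -359.2   71.1] R [[0.68, -0.733, 0.0], [-0.733, -0.68, -0.001], [0.001, 0.0, -1.0]] F [ 0.1 -0.9  0.8] M [-0.18 -0.12  0.  ] g 16.3 j [ 0.39  0.42  0.22  1.73 -0.11  1.   -1.74]
yaw tool y deg -137.1 tilt 0.05
```

View pics/k2_scene.png

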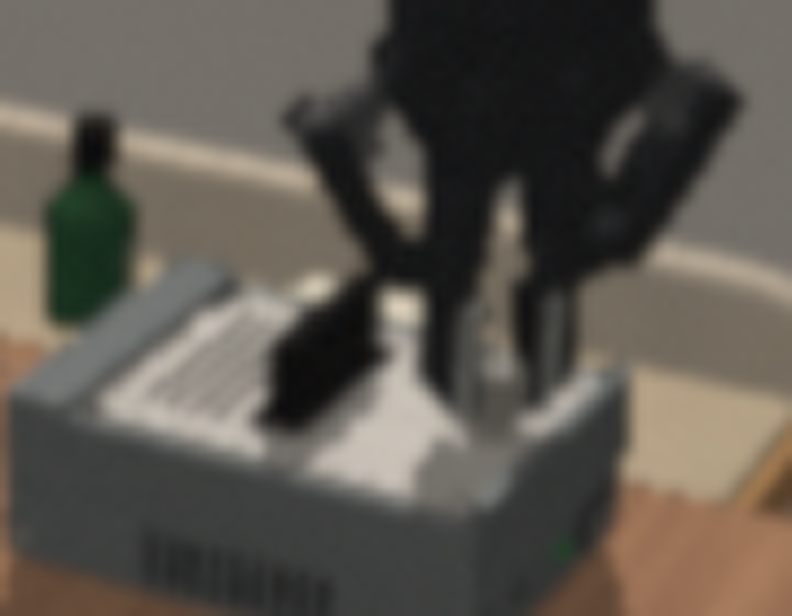

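Emit:
{"name": "arm_command", "arguments": {
  "targets": "0 0 0 0 0 0; 0 0 0 0 0 0; 0 0 -1.5 0 0 -0.1; 0 0 0 0 0 -0.185; 0 0 0 0 0 -0.185",
  "grip": 34
}}

```text
clock: 22.88
position: [0.476, -0.359, 0.0723]
ee_rot: [0.985, -0.172, -0.0, 0.0]
ft_force: [-0.1, -0.6, -0.0]
grip_width: 0.395
```

```bash
python3 go2.py 476 -359 75 3|head -2; python3 - <<'E'
from look import *
look("k3",310,165,90,70,8.8,"scene")
E
```

```text
t 22.88 p [ 476.  -359.    72.3] R [[0.941, -0.34, -0.0], [-0.34, -0.941, 0.0], [-0.0, 0.0, -1.0]] F [-0.1 -0.6 -0. ] M [-0.   -0.02  0.03] g 33.7 j [ 0.46  0.41  0.13  1.73 -0.06  1.   -1.3 ]
yaw tool y deg -109.9 tilt 0.01
```

View pics/k3_scene.png

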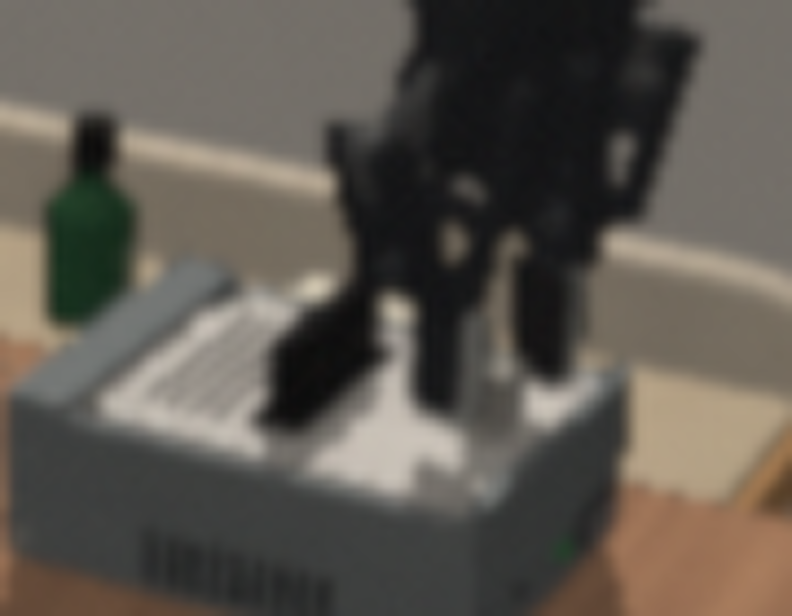

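Emit:
{"name": "arm_command", "arguments": {
  "targets": "0 0 0 0 0 -0.185; 0 0 0 0 0 -0.185; 0 0 0 0 0 -0.185; 0 0 0 0 0 -0.185; 0 0 0 0 0 -0.185"
}}

```text
clock: 23.55
position: [0.4759, -0.3591, 0.0723]
ee_rot: [0.959, 0.283, -0.0, -0.0]
ft_force: [0.2, -0.2, -0.2]
grip_width: 0.396
```

Emit:
{"name": "arm_command", "arguments": {
  "targets": "0 0 0 0 0 -0.185; 0 0 0 0 0 -0.185; 0 0 0 0 0 -0.185; 0 0 0 0 0 -0.185; 0 0 0 0 0 -0.185"
}}

```text
clock: 24.18
position: [0.4759, -0.3591, 0.0723]
ee_rot: [0.732, 0.682, -0.0, -0.0]
ft_force: [-0.1, 0.5, 0.6]
grip_width: 0.402
```

Emit:
{"name": "arm_command", "arguments": {
  "targets": "0 0 0 0 0 -0.185; 0 0 0 0 0 -0.185; 0 0 0 0 0 -0.185; 0 0 0 0 0 -0.185; 0 0 0 0 0 -0.185"
}}

```text
clock: 24.8
position: [0.4759, -0.3591, 0.0723]
ee_rot: [0.351, 0.936, -0.0, -0.0]
ft_force: [-0.6, 0.1, 0.2]
grip_width: 0.398
```

Emit:
{"name": "arm_command", "arguments": {
  "targets": "0 0 0 0 0 -0.185; 0 0 0 0 0 -0.185; 0 0 0 0 0 -0.185; 0 0 0 0 0 -0.185; 0 0 0 0 0 0"
}}

```text
clock: 25.42
position: [0.4758, -0.3592, 0.0722]
ee_rot: [-0.008, 1.0, 0.0, -0.0]
ft_force: [-0.1, -0.1, -0.7]
grip_width: 0.396
```

```bash
python3 go2.py 476.2 -359.1 72.5 2
```

```text
t 25.43 p [ 475.8 -359.2   72.2] R [[-1.0, -0.016, -0.0], [-0.016, 1.0, 0.0], [0.0, 0.0, -1.0]] F [-0.1 -0.1 -0.7] M [-0.01  0.01 -0.04] g 33.8 j [ 0.96  0.46 -0.48  1.7   0.24  1.04  1.98]
yaw tool y deg 90.9 tilt 0.02
-0.2 0.1 -0.1 0.0001 -0.0001 0; -0.2 0 -0.2 0.0002 -0.0001 0
```

Emit:
{"name": "arm_command", "arguments": {
  "targets": "0 0 0 0 0 0; 0 0 0 0 0 0; 0 0 0 0 0 0",
  "grip": 0,
  "squeeze": 30
}}

```text
clock: 25.8
position: [0.4759, -0.3591, 0.0724]
ee_rot: [-0.009, 1.0, -0.0, -0.0]
ft_force: [-1.6, -0.1, 1.4]
grip_width: 0.19
```

Emit:
{"name": "arm_command", "arguments": {
  "targets": "0 0 0.18 0 0 0.18; 0 0 0.18 0 0 0.18; 0 0 0.18 0 0 0.18; 0 0 0.18 0 0 0.18; 0 0 0.18 0 0 0.18"
}}

```text
clock: 26.42
position: [0.476, -0.3589, 0.0715]
ee_rot: [0.429, 0.903, -0.0, -0.0]
ft_force: [-0.5, 0.6, 0.7]
grip_width: 0.188
```

Emit:
{"name": "arm_command", "arguments": {
  "targets": "0 0 0.18 0 0 0.18; 0 0 0.18 0 0 0.18; 0 0 0.18 0 0 0.18; 0 0 0.18 0 0 0.18; 0 0 0.18 0 0 0.18"
}}

```text
clock: 27.05
position: [0.4763, -0.3588, 0.0706]
ee_rot: [0.779, 0.627, 0.0, 0.0]
ft_force: [0.2, 1.0, 1.0]
grip_width: 0.188
```

Emit:
{"name": "arm_command", "arguments": {
  "targets": "0 0 0.18 0 0 0.18; 0 0 0.18 0 0 0.18; 0 0 0.18 0 0 0.18; 0 0 0.18 0 0 0.18; 0 0 0.18 0 0 0.18"
}}

```text
clock: 27.68
position: [0.4765, -0.359, 0.0698]
ee_rot: [0.974, 0.225, 0.0, 0.0]
ft_force: [1.2, 0.0, 0.3]
grip_width: 0.19
```

```bash
python3 go2.py 476.2 -359.1 72.5 2|head -2
```

```text
t 27.68 p [ 476.5 -359.    69.8] R [[0.898, 0.439, 0.001], [0.439, -0.898, -0.0], [0.0, 0.001, -1.0]] F [1.2 0.  0.3] M [-0.07 -0.25 -0.  ] g 16.2 j [ 0.57  0.42 -0.    1.72  0.    1.   -0.55]
yaw tool y deg -64.0 tilt 0.05
```

Emit:
{"name": "arm_command", "arguments": {
  "targets": "0 0 0.1 0 0 0.1; 0 0 0.1 0 0 0.1; 0 0 0.1 0 0 0.1; 0 0 0.1 0 0 0.1"
}}

```text
clock: 28.18
position: [0.4765, -0.3591, 0.0693]
ee_rot: [1.0, 0.029, 0.0, 0.0]
ft_force: [1.1, -1.0, -0.5]
grip_width: 0.194
```

```bash
python3 go2.py 476.2 -359.1 72.5 2|head -2
```

```text
t 28.18 p [ 476.5 -359.1   69.3] R [[0.998, 0.057, 0.001], [0.057, -0.998, -0.001], [0.001, 0.001, -1.0]] F [ 1.1 -1.  -0.5] M [-0.11 -0.33  0.05] g 16.5 j [ 0.52  0.42  0.07  1.73 -0.03  1.   -0.92]
yaw tool y deg -86.7 tilt 0.05
```

Emit:
{"name": "arm_command", "arguments": {
  "targets": "0 0 0.1 0 0 0.1; 0 0 0.1 0 0 0.1; 0 0 0.1 0 0 0.1"
}}

```text
clock: 28.55
position: [0.476, -0.359, 0.069]
ee_rot: [0.993, -0.121, -0.0, 0.0]
ft_force: [-1.0, 0.1, 2.7]
grip_width: 0.186
```

```bash
python3 go2.py 476.2 -359.1 72.5 2|head -2
```

```text
t 28.55 p [ 476. -359.   69.] R [[0.971, -0.24, -0.0], [-0.24, -0.971, -0.0], [-0.0, 0.0, -1.0]] F [-1.   0.1  2.7] M [0.18 0.35 0.36] g 15.9 j [ 0.47  0.42  0.12  1.73 -0.06  1.   -1.2 ]
yaw tool y deg -103.9 tilt 0.02
```

Emit:
{"name": "arm_command", "arguments": {
  "targets": "0 0 0 0 0 0.1; 0 0 0 0 0 0.1; 0 0 0 0 0 0"
}}

```text
clock: 28.92
position: [0.4765, -0.3592, 0.0692]
ee_rot: [0.976, -0.217, 0.0, 0.0]
ft_force: [2.1, -1.5, -0.3]
grip_width: 0.192
```

```bash
python3 go2.py 476.2 -359.1 72.5 2|head -2
```

```text
t 28.93 p [ 476.5 -359.2   69.2] R [[0.905, -0.424, 0.001], [-0.424, -0.905, -0.001], [0.001, 0.001, -1.0]] F [ 2.1 -1.5 -0.3] M [-0.25 -0.27  0.13] g 16.4 j [ 0.44  0.42  0.16  1.73 -0.07  1.   -1.38]
yaw tool y deg -115.1 tilt 0.06
```

Emit:
{"name": "arm_command", "arguments": {
  "targets": "0 0 0 0 0 0; 0 0 0.1 0 0 0.06; 0 0 0 0 0 0.06",
  "squeeze": 50
}}

```text
clock: 29.3
position: [0.4757, -0.3588, 0.0691]
ee_rot: [0.961, -0.276, -0.0, -0.0]
ft_force: [-2.0, 1.9, 3.9]
grip_width: 0.18
```

```bash
python3 go2.py 476.2 -359.1 72.5 2|head -2
```

```text
t 29.3 p [ 475.7 -358.8   69.1] R [[0.848, -0.531, -0.001], [-0.531, -0.848, 0.001], [-0.001, -0.0, -1.0]] F [-2.   1.9  3.9] M [0.39 0.4  0.01] g 15.4 j [ 0.43  0.42  0.18  1.73 -0.09  1.   -1.5 ]
yaw tool y deg -122.1 tilt 0.05
```

Emit:
{"name": "arm_command", "arguments": {
  "targets": "0 0 0.1 0 0 0.06; 0 0 0 0 0 0.06; 0 0 0 0 0 0.06"
}}

```text
clock: 29.68
position: [0.4764, -0.3593, 0.0692]
ee_rot: [0.932, -0.361, 0.001, 0.0]
ft_force: [1.4, -0.1, 1.8]
grip_width: 0.177
```

```bash
python3 go2.py 476.2 -359.1 72.5 2|head -2
```

```text
t 29.68 p [ 476.4 -359.3   69.2] R [[0.739, -0.674, 0.001], [-0.674, -0.739, -0.001], [0.001, -0.0, -1.0]] F [ 1.4 -0.1  1.8] M [-0.24 -0.28 -0.03] g 15.2 j [ 0.4   0.42  0.21  1.73 -0.1   1.   -1.66]
yaw tool y deg -132.4 tilt 0.07
```

Emit:
{"name": "arm_command", "arguments": {
  "targets": "0 0 0 0 0 0; 0 0 0 0 0 0.06; 0 0 0 0 0 0.06; 0 0 0 0 0 0",
  "squeeze": 80
}}

```text
clock: 30.18
position: [0.4765, -0.3593, 0.0692]
ee_rot: [0.91, -0.415, 0.0, 0.0]
ft_force: [1.4, -2.0, 4.6]
grip_width: 0.167
```

```bash
python3 go2.py 476.2 -359.1 72.5 2|head -2; python3 - <<'E'
from look import *
look("k5",330,185,70,55,11,"scene")
E
```

```text
t 30.18 p [ 476.5 -359.3   69.2] R [[0.656, -0.755, 0.001], [-0.755, -0.656, -0.001], [0.001, 0.0, -1.0]] F [ 1.4 -2.   4.6] M [-0.26 -0.3   0.7 ] g 14.3 j [ 0.38  0.42  0.23  1.73 -0.11  1.   -1.77]
yaw tool y deg -139.0 tilt 0.06
```

View pics/k5_scene.png

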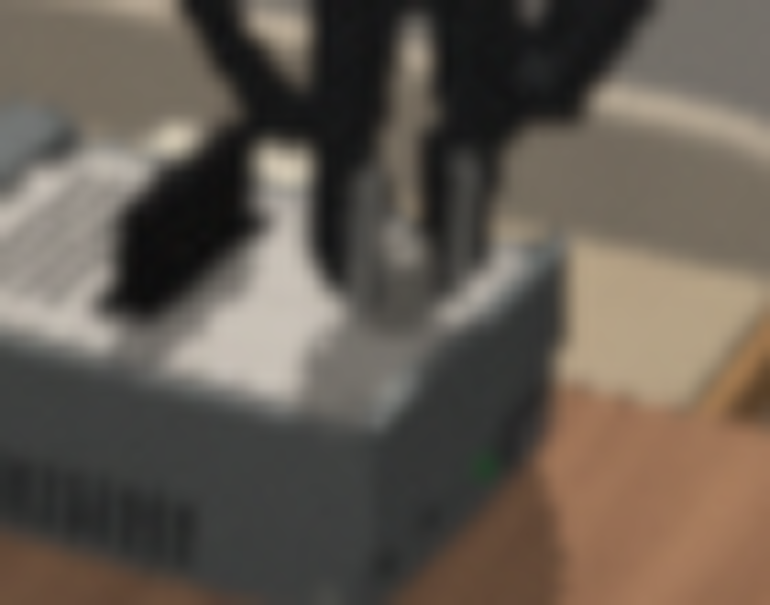

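Emit:
{"name": "arm_command", "arguments": {
  "targets": "0 0 0 0 0 0; 0 0 0 0 0 0; 0 0 -10 0 0 0; 0 0 -30 0 0 0; 0 0 -30 0 0 0",
  "grip": 34
}}

```text
clock: 30.85
position: [0.4758, -0.3591, 0.14]
ee_rot: [0.909, -0.416, -0.0, 0.0]
ft_force: [0.7, 0.5, -0.4]
grip_width: 0.396
```

```bash
python3 - <<'E'
from mv import *
st();o,p,R=now()
Q=R*Ro.from_rotvec([0,0,-0.01])
rows(p,R,np.array([455,-130,160.]),Q,5)
E
```

```text
t 30.85 p [ 475.8 -359.1  140. ] R [[0.653, -0.757, -0.0], [-0.757, -0.653, -0.0], [-0.0, 0.0, -1.0]] F [ 0.7  0.5 -0.4] M [ 0.01 -0.01  0.02] g 33.8 j [ 0.37  0.34  0.24  1.68 -0.09  1.13 -1.79]
-37.4 -26.8 -4 -0 0 -0.002; -37.4 -26.8 -4 -0 0 -0.002; -37.3 -26.9 -4 0 0 -0.002; -37.2 -27 -4 0 0 -0.002; -37.2 -27.1 -4 0 0 -0.002
```

Emit:
{"name": "arm_command", "arguments": {
  "targets": "-37.4 -26.8 -4 0 0 -0.05; -37.4 -26.8 -4 0 0 -0.05; -37.3 -26.9 -4 0 0 -0.05; -37.2 -27 -4 0 0 -0.05; -37.2 -27.1 -4 0 0 -0.05"
}}

```text
clock: 31.48
position: [0.433, -0.1322, 0.1595]
ee_rot: [0.954, -0.299, 0.0, 0.0]
ft_force: [-0.4, 0.8, 0.1]
grip_width: 0.399
```

Emit:
{"name": "arm_command", "arguments": {
  "targets": "0 0 0 0 0 0; 0 0 0 0 0 0"
}}

```text
clock: 31.72
position: [0.4336, -0.1342, 0.1593]
ee_rot: [0.954, -0.3, 0.001, 0.0]
ft_force: [0.4, 0.2, -0.2]
grip_width: 0.404
```

```bash
python3 - <<'E'
from look import *
st()
c=look("m0",362,202,80,100,8,"top")
cv2.imwrite("pics/m0_full.png",c["frame"][:,:,::-1])
look("m0",290,160,120,100,6.6,"scene")
E
```

```text
t 31.73 p [ 433.6 -134.2  159.3] R [[0.82, -0.572, 0.001], [-0.572, -0.82, -0.001], [0.001, -0.0, -1.0]] F [ 0.4  0.2 -0.2] M [-0.09 -0.03  0.03] g 34.5 j [ 0.13  0.02  0.07  2.   -0.    1.12 -1.98]
```

View pics/m0_top.png

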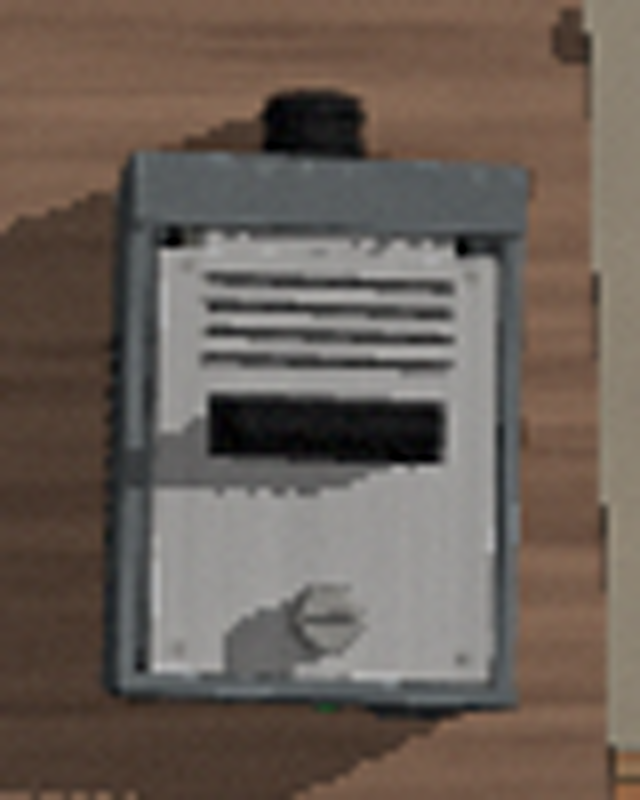

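View pics/m0_scene.png

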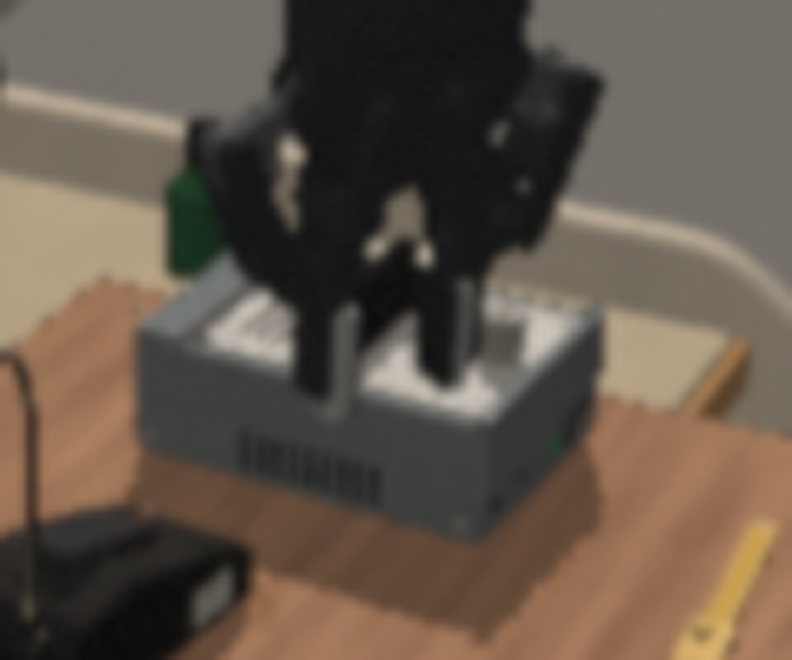

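View pics/m0_full.png

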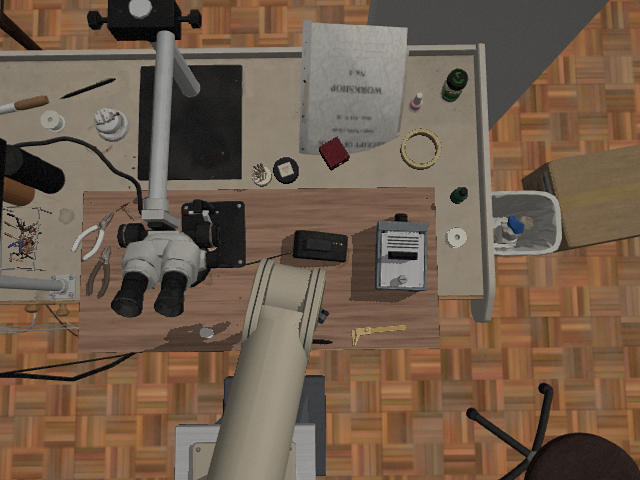

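```bash
python3 -c "
from workcell import manip
print(manip.hand_in(), manip.get_obs()['clock'])"
```

```text
the job is handed in; nothing more can be done
the job is handed in; nothing more can be done
```

I put the cover back on and turned its thumbscrew clockwise to the stop. I handed the job in after about 32 s of the 72 s allowed. `hand_in` gives no verdict.

**Cover:** I held it by the black grip with the front raised 20°. The lip went under the ledge and pushed the sprung strip back to about 5–7 N. The front then swung down behind the front wall. The underside came to rest at about z = 50 mm, which is the seat height. Pictures taken after release and again at the end show it lying flat against the front wall.

**Thumbscrew:** I turned it in two grips.
- **Stop:** It came up against a firm stop, at 0.7 N m in the last check; it turns freely at about 0.02 N m.
- **Slot angle:** The slot shows roughly 410° of turn. That fits home only if it started near 0.55–0.6 rad, the top of its range.
- **Slipping:** My hand turned about 8.1 rad in all, because the jaws slipped on the head once it reached the stop. The torque dropped to 0.13 and near 0 N m during the slips. A firmer grip brought it to 0.7 N m.

**Smaller disagreements:**
- My measured lip position read about 1 mm farther back than the given home position. The spring force agreed with the expected value to about 1 N.
- The scene camera was about 1 pixel off the model.

**Bystanders:** I saw no contact with other things on the bench. In the last top picture the red box, slide gauge and spool are where they were. The arm hid part of the pen, and I did not check the loupe. The gripper ended clear of everything.

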